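# Gauge two bearing blocks and fit the good one on its axle

### The job

One of the two bearing blocks in the jig has been reamed right through, the other only part of the way: try first the left one, then the right one with the largest plug gauge, easing it in as far as it will go, never forcing it. Put the gauge back home in its hole in the stand, and slide the block that it went fully home in down the upright axle until it sits on the wheel's hub. Leave the other block in its nest for another reaming, and the rest of the bench as it is.

Things in the scene. Friction and masses are not known exactly. Their poses are not given: they have to be found in the camera images.
- plug_gauge: Largest plug gauge of the set, steel, upright in the stand, about 0.19 kg. Origin: centre of the plug's lower end, z up its axis. Plug 16 mm in diameter, 31 mm long, lower edge eased 0.8 mm; collar of diameter 24 mm from z = 31 to 35 mm; hexagonal handle, 20 mm across flats, z = 35 to 85 mm. The handle's flats face 30, 90 and 150 degrees (and opposite) from the gauge's x axis.
- gauge_stand: Dark wooden block, 52 x 136 x 40 mm (x, y, z), fixed to the bench; origin at the centre of its underside. It carries, besides the largest gauge, two slimmer hexagonal gauges that cannot be taken out, at y = -12 and -46 mm, their tops 80 mm above the bench.
- stand_hole (a point): Centre of the mouth of the large gauge's hole in the stand's top face, 40 mm above the bench, at y = +40 mm in the stand's frame. The hole is 20 mm in diameter and 36 mm deep; the gauge stands home in it when its collar rests on the stand.
- reaming_jig: Aluminium plate, 90 x 190 x 12 mm (x, y, z), fixed to the bench; origin at the centre of its underside. On it two nests at x = 0, y = +46 mm (left, block_1) and -46 mm (right, block_2): rails 7 mm high along y at both x sides, four pins 6 mm high at each nest's y sides at x = +-16.5 mm. A hole of diameter 24 mm goes through the plate below each nest. If the gauge presses a block on the jig with over 40 N, it was forced.
- block_1: Left brass bearing block, 46 x 40 x 28 mm (x, y, z), about 0.32 kg, loose in the jig's +y nest with 0.5 mm play all round; origin at the centre of its underside, axes as the jig's. Between 4 mm flanges at bottom and top the x sides are cut back to 38 mm; the y sides are flat, 40 mm apart. The copper-coloured bush in it is captive but floats: its bore lies up to 1.2 mm off the middle in x and y.
- block_2: Right bearing block, outwardly the same as block_1, in the jig's -y nest; origin and axes as block_1. Either block can be the good one: it changes from run to run and cannot be seen.
- block_1_mouth (a point): Centre of block_1's top face, 28 mm above its underside. The bush's vertical bore of diameter 17 mm opens here, give or take the bush's float. In the good block it runs right through: the gauge goes in until its collar rests on the top face. In the other it narrows to 10 mm at a step 18 mm down: the gauge stops with its collar 13 mm above the face, and the axle cannot enter.
- block_2_mouth (a point): The same point on block_2; its bore is either through or stepped, as told for block_1.
- wheel: Steel rail wheel, diameter 84 mm, lying flange down, fixed to the bench; origin at the centre of its underside, z up the axle. Rim 15 mm high; flat hub of diameter 32 mm, 18 mm high. From the hub rises the axle, 14 mm in diameter, its end 56 mm above the bench, tapered to 8 mm over the last 6 mm. A block goes on the same way up as in the jig; how it is turned about the axle does not matter.
- axle_seat (a point): Point on the axle's line at the height of the hub's top face (18 mm above the bench): the block's underside rests here when it is home.
- radio_receiver: Small loose black box, 38 x 61 x 17 mm, a bystander behind; origin under its centre.
- tab_brass_a: Small loose brass tab with a pin, 14 x 40 x 11 mm, a bystander in front; origin under its centre.
There are look-alikes about, which are no part of the job. What is shaped like the block_2 but blue is not meant. What is shaped like the block_1 but green is not meant.

How it is judged:
By the outcome, as a careful person would: the job done as asked, in the order asked, and still so for the second after the job is handed in, with the robot touching nothing.
It also fails if it takes over 72 s, if anything falls off the work surface, if the arm or the gripper's body presses on something with over 40 N, if the wrist force passes 120 N, or if a joint passes its speed limit or range.

### The arm

A 7-joint arm with a two-finger parallel gripper is mounted at the origin on a cart in front of the work surface, level with it; the furniture and walls round the work are solid. World frame = base frame: x ahead of the robot, y to its left, z up, the work surface at z = 0. Lengths are in m, angles in rad, forces in N, time in s.
With the tool pointing down it reaches from about 0.425 to 0.925 m from the base axis. Payload 6.8 kg.
Tool frame: the origin (TCP) lies at the very end of the fingers, on their centre line; the grasp point (between the pads) lies 19 mm behind it (hold_point_z is the distance from the TCP to the grasp point, in m); z points along the fingers, y is the direction in which the jaws open and shut (so a half turn about z gives the same grasp; the last joint's range is limited). The gripper opens to 85 mm and grips with 20 to 120 N. Pads are 22 mm wide; open, the fingers measure 114 mm over their backs; the gripper's body (76 mm by 85 mm) begins 54 mm behind the grasp point. The pads swing forward as they close: fully open they stand 13 mm farther back than shut.
Start: joints at [-1.336, 0.477, 0.022, 1.555, -0.011, 1.109, -0.083], TCP at [0.227, 0.636, 0.231] pointing down, gripper open.
Joint ranges: [-2.96, 2.96], [-0.34, 2.1], [-1.41, 1.46], [0.24, 2.44], [-1.37, 4.51], [0.17, 1.92], [-2.96, 2.96]. Speed limits (rad/s): [2.39, 2.39, 3.14, 3.14, 3.14, 3.14, 3.14].

### API

Orientations are given as a unit quaternion [w, x, y, z].
In Python, from station import get_obs, read_camera, calibration, hand_in, regions_of, hold_point_z gives the robot as it stands.
- The arm moves only by the tool send_rows, never from a script. Its argument "motion" is text: rows parted by semicolons, each of 7 numbers parted by spaces: the shift along the world's x, y, z in cm, then the turn, a rotation vector about the world's x, y, z in degrees, then the closure, from 0 (fully open) to 1 (shut). In form: dx dy dz rx ry rz fingers; .... A call has 1 to 20 rows; each row shifts and turns the pose as measured when the row begins; what a row does not reach is not made up. A row lasts 1/12 s, in which the tool goes at most 41.7 mm and 7.16 degrees, less where a joint would pass 70% of its speed; a pose out of reach is approached as far as the arm can. A call is refused whole if a number of a shift passes 4.17 or a number of a turn 7.16, either way. A call with a gripper value outside its range is refused whole. The fingers move at their own pace and stop on an object; "newtons" is the grip in N (left out, the last holds). Time passes only in rows, so rows that do not move let the fingers close. It gives the time, the measured TCP pose, the force and the opening at its end, in the units of the state.
- get_obs(): the state, without advancing time (a new reading comes with each control period).
- read_camera(name): name is "scene" or "side" or "wrist"; returns the picture (400x640x3 uint8, red, green, blue); there is no depth.
- calibration(name): a dict with "mtx" (3x3 intrinsics, pixels), "R" (3x3) and "t" (3): a world point X has camera coordinates R X + t; the wrist camera has in their place "hand_eye" (4x4, takes a point from camera to tool coordinates, whose origin is the TCP and whose axes are the flange's). Camera axes: x right, y down, z forward; pixel columns grow to the right and rows downward; lengths in m; the calibration is good to about 2 mm. The wrist camera is an equidistant fisheye: a pixel r from the principal point sees the ray r / f radians off the axis. A picture is of the moment at which its call begins: read the wrist's pose just before it. calibration takes no time and is no camera call.
- hand_in(): hands the job in, once; it reports no verdict.
Trained networks look in the newest picture that a camera, given by its name, has taken for a name from the list of things; names that differ only in an ending like _2 or _b are one class to them, and where a whole thing is asked for, a point or a joint stands for the part that bears it (a point fixed in the world has none). Each returns a list of dicts, best first, with "conf" (0 to 1); they miss things now and then, are a little off and sometimes report something else, mostly with a low value. They report only what shows in the picture. A call takes as long as a camera call. They do not tell look-alikes from the thing itself.
- regions_of(thing, camera): "region" (400x640 bool, what is visible of it) and "point" ([column, row] in pixels, amid what is visible of it).
The state is a dict: "t": time; "q": joint angles; "joint_vel": joint speeds; "joint_torque": joint torques, N m; "eef_pos": TCP position; "tool_rot": TCP orientation; "contact_force": force on the tool from outside, world axes, zero at the start; "torque": the same for the moment, N m; "gripper_width": opening from 0.0 (shut) to 1.0 (fully open).
Only numpy, scipy, OpenCV 4.12 (cv2) and the standard library are available. Lean on these libraries where they do the work, as an engineer would, in place of code of your own. Each camera call takes 0.05 s, during which the arm holds its last target.

## Working session

There is one attempt and no reset: what is moved stays moved. The work goes in short steps, Python scripts to look and compute and a tool call to move; the robot and the scene stay as the last step left them, time stands still between calls to the robot, and variables do not carry over. Pictures are saved under pics/ and viewed, and the job is handed in when it is done.

Besides the shell and the picture viewer there is one more tool, called after "Request:" as name(argument=value, ...), one argument or row to a line, values as JSON. send_rows: Moves the arm, as the interface text tells. Its arguments: {"type":"object","properties":{"motion":{"type":"string"},"newtons":{"type":"number"}},"required":["motion"]}

```bash
ls; mkdir -p pics; python3 - <<'E'
from station import *
import cv2
o=get_obs()
print(o, hold_point_z if not callable(hold_point_z) else hold_point_z())
for n in ("scene","side","wrist"):
    im=read_camera(n); cv2.imwrite(f"pics/{n}0.png",im[:,:,::-1]); c=calibration(n)
    print(n,{k:(v.round(4).tolist() if hasattr(v,'round') else v) for k,v in c.items()})
E
```

```text
pics
{'t': 0.0, 'q': array([-1.33609239,  0.47780112,  0.0223269 ,  1.55648088, -0.01151633,
        1.10928559, -0.08308886]), 'joint_vel': array([ 0.00046743, -0.00067189, -0.00027186,  0.00174485, -0.00052894,
        0.00079406,  0.00076769]), 'joint_torque': array([ 1.36510835e-04, -5.96457875e+01,  1.60839289e+00, -2.81195909e+01,
        1.25771662e-02,  9.23598156e-03,  1.15206439e-05]), 'eef_pos': array([0.22668711, 0.63515492, 0.23031235]), 'tool_rot': array([-9.94125172e-05,  1.70545857e-01,  9.85349307e-01, -9.18229115e-04]), 'contact_force': array([ 0.04408497,  0.88912706, -0.34038499]), 'torque': array([ 0.01720983,  0.00560391, -0.03610746]), 'gripper_width': 0.9985205183465322} 0.0187
scene {'mtx': [[416.6925, 0.0, 322.4719], [0.0, 416.6925, 195.7944], [0.0, 0.0, 1.0]], 'R': [[0.6236, -0.7816, 0.0137], [-0.555, -0.455, -0.6964], [0.5506, 0.4266, -0.7175]], 't': [-0.3358, 0.3345, 0.7785]}
side {'mtx': [[456.8904, 0.0, 318.06], [0.0, 456.8904, 201.0207], [0.0, 0.0, 1.0]], 'R': [[0.8597, -0.5107, 0.0098], [-0.3237, -0.5596, -0.7629], [0.3951, 0.6527, -0.6464]], 't': [-0.4442, 0.2114, 1.0718]}
wrist {'mtx': [[309.7069, 0.0, 317.1487], [0.0, 309.7069, 197.7675], [0.0, 0.0, 1.0]], 'hand_eye': [[0.0001, -0.9574, -0.2887, 0.0741], [1.0, -0.0003, 0.0014, -0.0003], [-0.0015, -0.2887, 0.9574, -0.1412], [0.0, 0.0, 0.0, 1.0]]}
```

View pics/scene0.png

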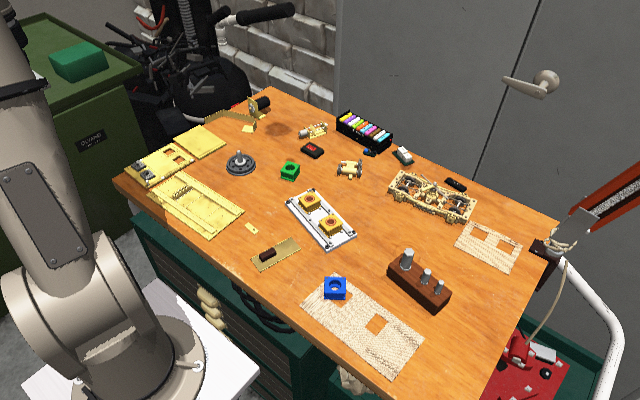

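View pics/side0.png

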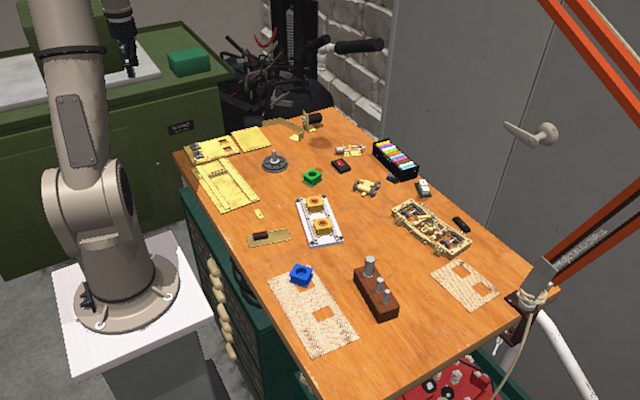

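View pics/wrist0.png

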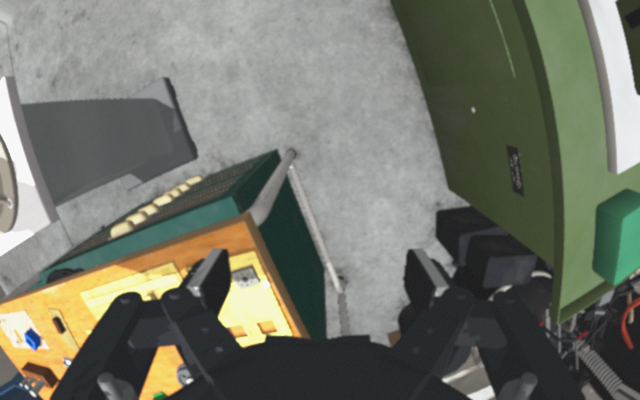

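```bash
cat > h.py <<'E'
from station import *
import numpy as np, cv2
def ray(cam,px,obs=None):
    c=calibration(cam); K=c["mtx"]
    if cam!="wrist":
        d=np.linalg.inv(K)@np.array([px[0],px[1],1.]); return -c["R"].T@c["t"], c["R"].T@(d/np.linalg.norm(d))
    u=(np.array(px,float)-K[:2,2])/K[0,0]; r=np.hypot(*u)
    d=np.array([*(u/max(r,1e-9)*np.sin(r)),np.cos(r)])
    w,x,y,z=obs["tool_rot"]; from scipy.spatial.transform import Rotation as Ro
    R=Ro.from_quat([x,y,z,w]).as_matrix(); H=c["hand_eye"]
    return R@H[:3,3]+obs["eef_pos"], R@H[:3,:3]@d
def atz(cam,px,z,obs=None):
    o,d=ray(cam,px,obs); return o+d*(z-o[2])/d[2]
def proj(cam,X,obs=None):
    c=calibration(cam); K=c["mtx"]; X=np.asarray(X,float)
    if cam!="wrist":
        p=X@c["R"].T+c["t"]; return p[...,:2]/p[...,2:]*K[0,0]+K[:2,2]
    from scipy.spatial.transform import Rotation as Ro
    w,x,y,z=obs["tool_rot"]; R=Ro.from_quat([x,y,z,w]).as_matrix(); H=c["hand_eye"]
    p=(X-obs["eef_pos"])@R; p=(p-H[:3,3])@H[:3,:3]
    s=np.hypot(p[...,0],p[...,1]); th=np.arctan2(s,p[...,2])
    return p[...,:2]/s[...,None]*th[...,None]*K[0,0]+K[:2,2]
E
python3 - <<'E'
from h import *
for n,h in [("plug_gauge",.06),("gauge_stand",.03),("reaming_jig",.012),("block_1",.04),("wheel",.02)]:
    for cam in ("scene","side"):
        for d in regions_of(n,cam)[:4]:
            print(n,cam,round(d["conf"],2),np.round(d["point"]),atz(cam,d["point"],h).round(3),d["region"].sum())
for c,(x0,y0,w,hh) in {"scene":(220,140,240,180),"side":(250,140,170,190)}.items():
    im=cv2.imread(f"pics/{c}0.png")[y0:y0+hh,x0:x0+w]
    f=3 if c=="side" else 3
    cv2.imwrite(f"pics/{c}0z.png",cv2.resize(im,None,fx=f,fy=f,interpolation=cv2.INTER_CUBIC))
print(get_obs()["t"])
E
```

```text
plug_gauge scene 0.8 [408. 262.] [ 0.493 -0.269  0.06 ] 198
plug_gauge side 0.45 [367. 267.] [ 0.492 -0.262  0.06 ] 198
gauge_stand scene 0.95 [423. 281.] [ 0.493 -0.313  0.03 ] 1963
gauge_stand side 0.94 [375. 294.] [ 0.479 -0.317  0.03 ] 1385
reaming_jig scene 0.85 [319. 226.] [ 0.482 -0.034  0.012] 1526
reaming_jig side 0.62 [313. 230.] [ 0.471 -0.052  0.012] 1170
block_1 scene 0.92 [336. 286.] [ 0.357 -0.179  0.04 ] 485
block_1 scene 0.78 [332. 227.] [ 0.481 -0.073  0.04 ] 321
block_1 scene 0.63 [308. 202.] [0.507 0.021 0.04 ] 292
block_1 scene 0.61 [288. 168.] [0.57  0.146 0.04 ] 320
block_1 side 0.79 [320. 226.] [ 0.48 -0.07  0.04] 199
block_1 side 0.77 [313. 209.] [ 0.498 -0.002  0.04 ] 220
block_1 side 0.74 [303. 275.] [ 0.36  -0.194  0.04 ] 409
block_1 side 0.56 [310. 180.] [0.554 0.11  0.04 ] 230
wheel scene 0.78 [241. 166.] [0.509 0.268 0.02 ] 532
wheel side 0.56 [273. 165.] [0.506 0.261 0.02 ] 381
0.65
```

View pics/scene0z.png

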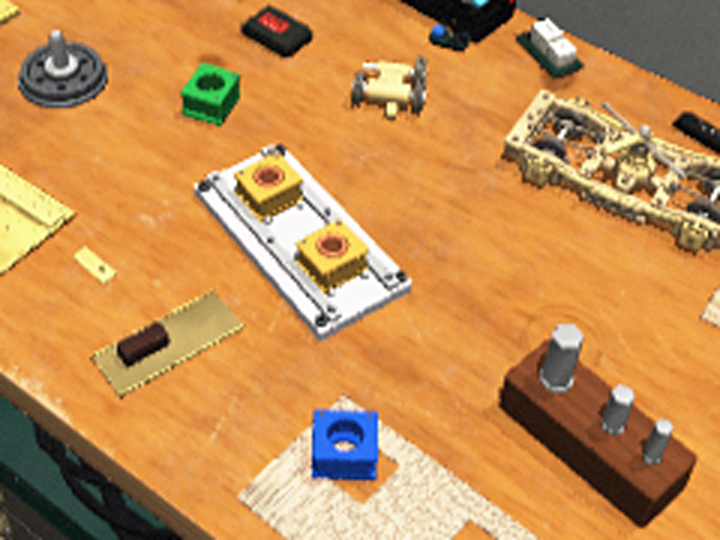

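View pics/side0z.png

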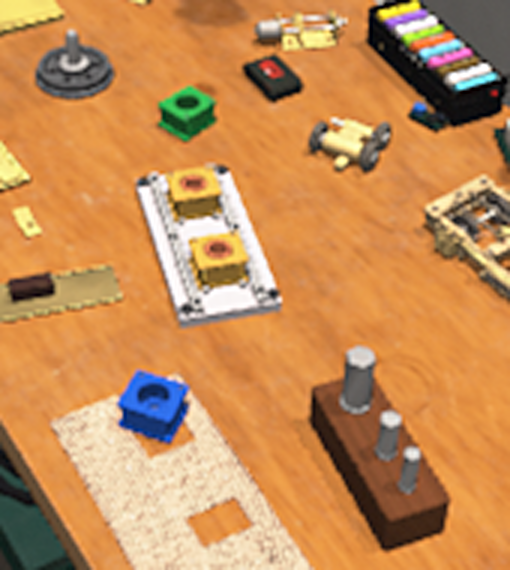

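```bash
python3 - <<'E'
from h import *
def s(p):return (220+p[0]/3,140+p[1]/3)
def d(p):return (250+p[0]/3,140+p[1]/3)
for nm,p,q,z in [("big",(567,330),(360,356),.094),("m",(620,393),(389,419),.08),("sm",(658,427),(411,455),.08),("b1",(268,180),(193,184),.04),("b2",(333,246),(217,247),.04),("axle",(56,36),(71,36),.056),("jigA",(273,148),(213,163),.012),("jigB",(200,185),(140,180),.012),("jigC",(320,332),(183,318),.012),("jigD",(408,283),(278,302),.012)]:
    print(nm,atz("scene",s(p),z).round(4),atz("side",d(q),z).round(4))
E
```

```text
big [ 0.4964 -0.2635  0.094 ] [ 0.4928 -0.2679  0.094 ]
m [ 0.4834 -0.3153  0.08  ] [ 0.4833 -0.3193  0.08  ]
sm [ 0.4755 -0.3482  0.08  ] [ 0.4771 -0.3539  0.08  ]
b1 [0.5143 0.0235 0.04  ] [0.5175 0.0223 0.04  ]
b2 [ 0.4914 -0.0628  0.04  ] [ 0.4926 -0.0618  0.04  ]
axle [0.5194 0.2801 0.056 ] [0.5182 0.2737 0.056 ]
jigA [0.5674 0.0624 0.012 ] [0.567  0.0682 0.012 ]
jigB [0.4929 0.0822 0.012 ] [0.4933 0.0812 0.012 ]
jigC [ 0.4352 -0.0946  0.012 ] [ 0.4373 -0.0979  0.012 ]
jigD [ 0.5181 -0.1194  0.012 ] [ 0.5181 -0.1227  0.012 ]
```

Request:
send_rows(
  motion="2.4 -3.3 0.5 0 0 0 0;2.4 -3.3 0.5 0 0 0 0;2.4 -3.3 0.5 0 0 0 0;2.4 -3.3 0.5 0 0 0 0;2.4 -3.3 0.5 0 0 0 0;2.4 -3.3 0.5 0 0 0 0;2.4 -3.3 0.5 0 0 0 0;2.4 -3.3 0.5 0 0 0 0;0.4 -4 0 0 0 1 0;0.4 -4 0 0 0 1 0;0.4 -4 0 0 0 1 0;0.4 -4 0 0 0 1 0;0.4 -4 0 0 0 0 0;0.4 -4 0 0 0 0 0",
)

```text
t: 1.82
eef_pos: [0.4397, 0.1241, 0.2737]
tool_rot: [0.0, 0.126, 0.992, 0.005]
contact_force: [0.5, 0.4, -0.4]
gripper_width: 1.001
```

Request:
send_rows(
  motion="0.2 -4 0 0 0 0 0;0.2 -4 0 0 0 0 0;0.2 -4 0 0 0 0 0;0.2 -4 0 0 0 0 0;0.2 -4 0 0 0 0 0;0 -2 0 0 0 0 0;0 0 0 0 0 0 0;0 0 0 0 0 0 0",
)

```text
t: 2.48
eef_pos: [0.4474, -0.1151, 0.2773]
tool_rot: [0.005, 0.134, 0.991, 0.006]
contact_force: [0.3, -0.3, 0.6]
gripper_width: 1.004
```

```bash
cat >> h.py <<'E'
import pickle
def snap(name):
    o=get_obs(); im=read_camera("wrist"); cv2.imwrite(f"pics/{name}.png",im[:,:,::-1]); pickle.dump(o,open(f"pics/{name}.pkl","wb"))
    print(o["t"],o["eef_pos"].round(4),o["tool_rot"].round(4),o["contact_force"].round(1)); return o,im
def crop(name,x0,y0,w,h,f):
    im=cv2.imread(f"pics/{name}.png")[y0:y0+h,x0:x0+w]
    cv2.imwrite(f"pics/{name}z.png",cv2.resize(im,None,fx=f,fy=f,interpolation=cv2.INTER_CUBIC))
E
python3 - <<'E'
from h import *
snap("w1")
E
```

```text
2.4833 [ 0.4474 -0.1151  0.2773] [0.005  0.1337 0.991  0.0062] [ 0.3 -0.3  0.6]
```

View pics/w1.png

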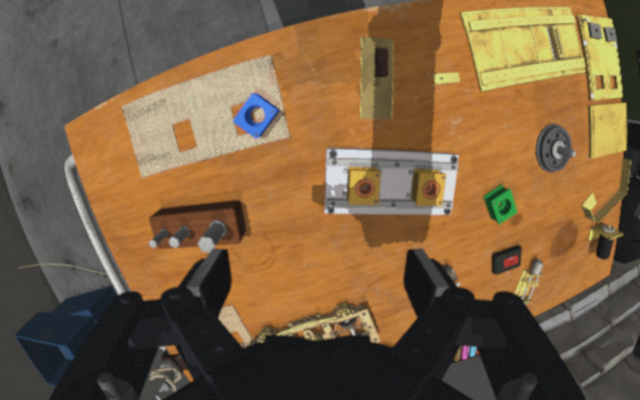

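```bash
cat >> h.py <<'E'
from scipy.spatial.transform import Rotation as Ro
def need(x,y,z,yaw):
    """delta cm, rotvec deg; yaw= world angle of tool y, deg"""
    o=get_obs(); w,a,b,c=o["tool_rot"]; R=Ro.from_quat([a,b,c,w])
    t=np.radians(yaw); Y=np.array([np.cos(t),np.sin(t),0]); Z=np.array([0,0,-1.]); X=np.cross(Y,Z)
    T=Ro.from_matrix(np.c_[X,Y,Z]); d=(T*R.inv()).as_rotvec(degrees=True)
    print("d",((np.array([x,y,z])-o["eef_pos"])*100).round(2),"rot",d.round(2),"yaw now",np.degrees(np.arctan2(*R.as_matrix()[[1,0],1])).round(2),"t",round(o["t"],2),"F",o["contact_force"].round(1))
E
python3 - <<'E'
from h import *
need(.516,.023,.15,74.5)
E
```

```text
d [  6.86  13.78 -12.72] rot [-0.61  0.66 -0.17] yaw now 74.67 t 2.53 F [-0.5 -0.7  0.5]
```

Request:
send_rows(
  motion="1.5 3 -2.5 -0.6 0.6 0 0;1.5 3 -2.5 0 0 0 0;1.5 3 -2.5 0 0 0 0;1.5 3 -2.5 0 0 0 0;0.8 1.6 -2 0 0 0 0;0.1 0.2 -0.5 0 0 0 0;0 0 0 0 0 0 0;0 0 0 0 0 0 0",
)

```text
t: 3.2
eef_pos: [0.5169, 0.0396, 0.1512]
tool_rot: [0.003, 0.126, 0.992, 0.004]
contact_force: [-0.6, -0.0, 0.8]
gripper_width: 1.0
```

```bash
python3 - <<'E'
from h import *
need(.516,.023,.15,74.5)
snap("b1"); crop("b1",200,100,240,200,3)
need(.492,-.062,.15,74.5)
E
```

```text
d [-0.09 -1.66 -0.12] rot [-0.38  0.38 -1.06] yaw now 75.56 t 3.2 F [-0.6 -0.   0.8]
3.2 [0.5169 0.0396 0.1512] [0.0028 0.1257 0.9921 0.0037] [-0.6 -0.   0.8]
d [ -2.5  -10.12  -0.15] rot [-0.39  0.41 -1.02] yaw now 75.52 t 3.25 F [-0.8  0.8 -0.1]
```

View pics/b1z.png

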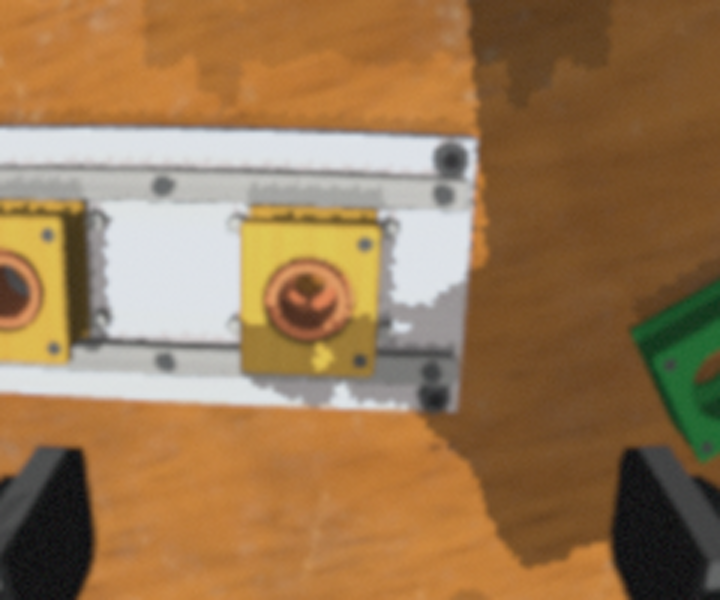

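Request:
send_rows(
  motion="-0.5 -2.2 0 -0.4 0.4 -1 0;-0.6 -2.5 0 0 0 0 0;-0.6 -2.3 0 0 0 0 0;-0.4 -1.6 0 0 0 0 0;-0.1 -0.5 0 0 0 0 0;0 0 0 0 0 0 0;0 0 0 0 0 0 0",
)

```text
t: 3.83
eef_pos: [0.494, -0.0622, 0.1597]
tool_rot: [0.006, 0.14, 0.99, 0.002]
contact_force: [1.4, 0.2, -0.1]
gripper_width: 0.998
```

```bash
python3 - <<'E'
from h import *
snap("b2"); crop("b2",200,100,240,200,3)
need(.494,-.2655,.204,74.5)
E
```

```text
3.8333 [ 0.494  -0.0622  0.1597] [0.0057 0.1403 0.9901 0.0016] [ 1.4  0.2 -0.1]
d [-2.000e-02 -2.035e+01  4.430e+00] rot [-0.08  0.68  0.6 ] yaw now 73.9 t 3.88 F [ 0.9 -0.5  0.6]
```

View pics/b2z.png

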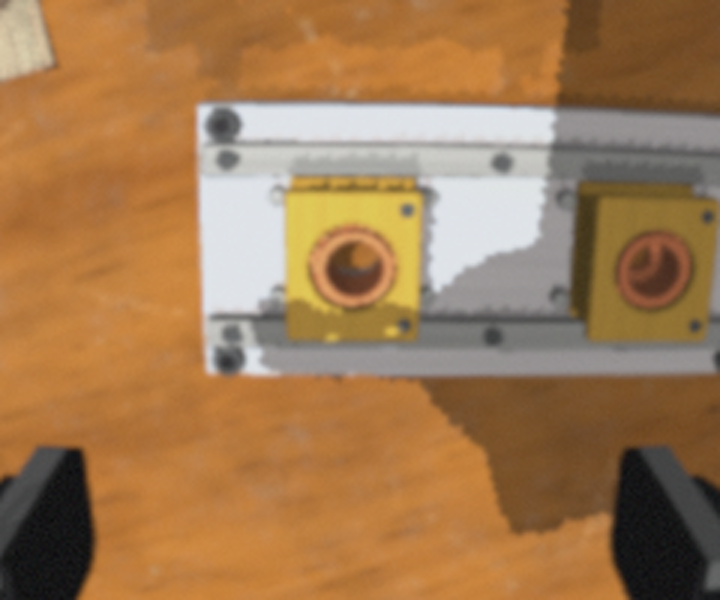

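Request:
send_rows(
  motion="0 -3.6 0.6 0 0.6 0.6 0;0 -3.8 0.6 0 0 0 0;0 -3.8 0.6 0 0 0 0;0 -3.8 0.6 0 0 0 0;0 -3 0.6 0 0 0 0;0 -0.7 0.2 0 0 0 0;0 0 0 0 0 0 0;0 0 0 0 0 0 0",
)

```text
t: 4.55
eef_pos: [0.4984, -0.246, 0.1945]
tool_rot: [0.002, 0.125, 0.992, 0.002]
contact_force: [0.3, 0.6, 0.1]
gripper_width: 1.001
```

```bash
python3 - <<'E'
from h import *
snap("g"); crop("g",200,100,240,200,3)
need(.494,-.2655,.204,74.5)
E
```

```text
4.55 [ 0.4984 -0.246   0.1945] [0.0018 0.1247 0.9922 0.0021] [0.3 0.6 0.1]
d [-0.45 -2.03  0.97] rot [-0.23  0.23 -1.24] yaw now 75.74 t 4.6 F [-0.5  0.6  0.5]
```

View pics/gz.png

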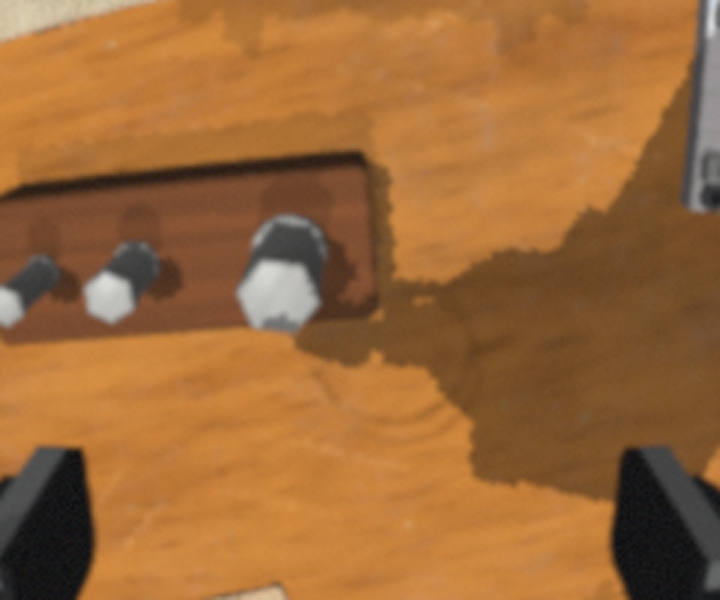

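```bash
python3 - <<'E'
from h import *
im=cv2.imread("pics/g.png")[165:215,265:325]
cv2.imwrite("pics/gzz.png",cv2.resize(im,None,fx=12,fy=12,interpolation=cv2.INTER_CUBIC))
E
```

```text
(no output)
```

View pics/gzz.png

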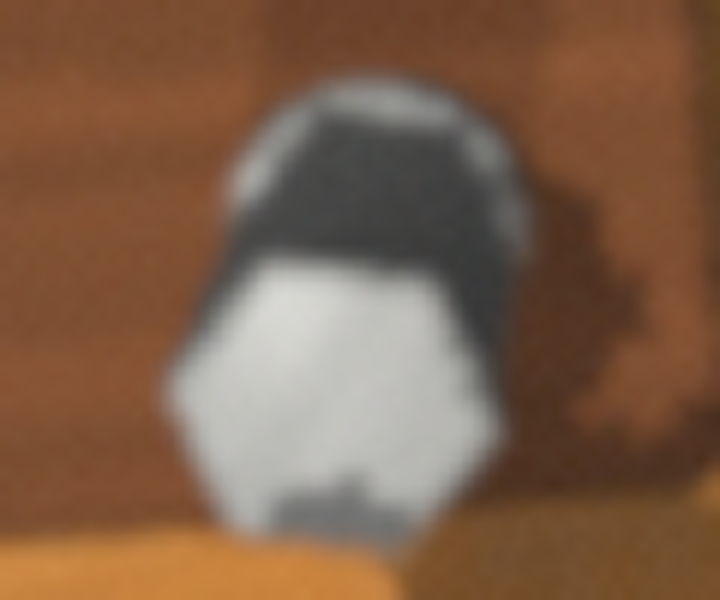

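```bash
python3 - <<'E'
from h import *
o=pickle.load(open("pics/g.pkl","rb"))
V=[(165,395),(255,255),(435,270),(503,430),(400,550),(225,535)]
P=np.array([atz("wrist",(265+a/12,165+b/12),.094,o) for a,b in V])[:,:2]
c=P.mean(0);print("gauge",c,np.hypot(*(P-c).T)*1e3)
print(np.degrees(np.arctan2(*(P-c).T[::-1])).round(1)%60)
# bushes: fit ellipse of outer copper
for n,(x0,x1,y0,y1) in {"b1":(280,325,180,220),"b2":(295,340,170,210)}.items():
    o=pickle.load(open(f"pics/{n}.pkl","rb")); im=cv2.imread(f"pics/{n}.png")
    hsv=cv2.cvtColor(im,cv2.COLOR_BGR2HSV)
    m=((hsv[...,0]<14)|(hsv[...,0]>170)).astype(np.uint8); s=np.zeros_like(m); s[y0:y1,x0:x1]=m[y0:y1,x0:x1]
    cs,_=cv2.findContours(s,cv2.RETR_EXTERNAL,cv2.CHAIN_APPROX_NONE); k=max(cs,key=cv2.contourArea)
    e=cv2.fitEllipse(cv2.convexHull(k)); print(n,e,atz("wrist",e[0],.04,o).round(4))
    v=cv2.resize(im[y0:y1,x0:x1],None,fx=12,fy=12,interpolation=cv2.INTER_CUBIC); cv2.imwrite(f"pics/{n}zz.png",v)
E
```

```text
gauge [ 0.49361487 -0.26488449] [11.3332404  11.76263781 12.08478692 11.88811771 11.29543999 11.89977507]
[11.3 10.   8.5  7.6  9.6  6.6]
b1 ((302.5076904296875, 199.82968139648438), (26.152761459350586, 27.787002563476562), 106.75501251220703) [0.5182 0.0274 0.04  ]
b2 ((316.9903869628906, 188.54608154296875), (25.317317962646484, 26.700387954711914), 98.89122009277344) [ 0.4918 -0.0609  0.04  ]
```

View pics/b1zz.png

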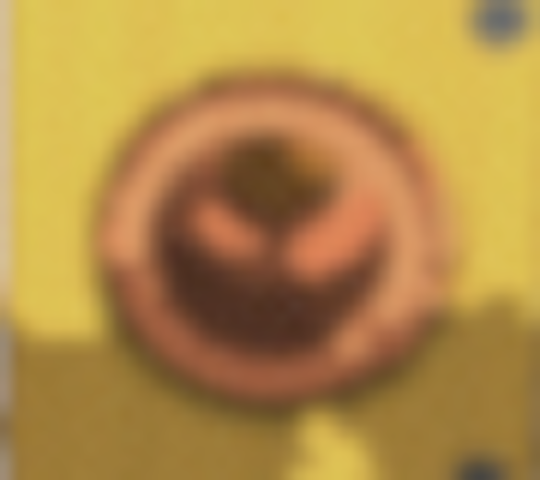

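View pics/b2zz.png

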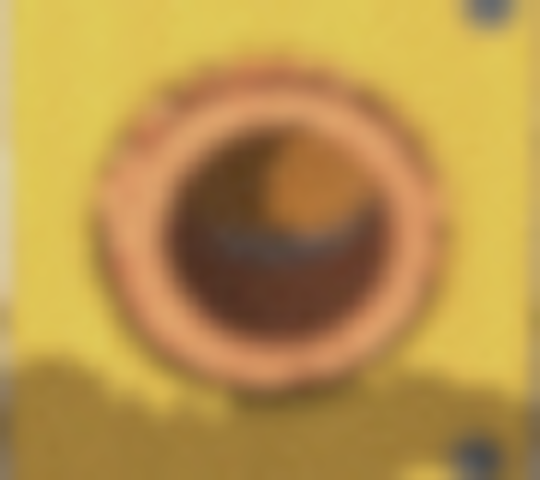

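```bash
python3 - <<'E'
from h import *
need(.4936,-.2649,.125,39)
for n,p in (("b1",(302.6,200.1)),("b2",(318,189.2))):
    print(n,atz("wrist",p,.04,pickle.load(open(f"pics/{n}.pkl","rb"))).round(4))
o=get_obs(); R=Ro.from_quat(np.roll(o["tool_rot"],-1)).as_matrix()
for z in (-.019,0,.03,.051): print(z,proj("wrist",o["eef_pos"]+R@[0,0,z],o))
E
```

```text
d [-0.49 -1.97 -6.93] rot [ -0.16   0.29 -36.74] yaw now 75.74 t 4.6 F [-0.5  0.6  0.5]
b1 [0.5185 0.0274 0.04  ]
b2 [ 0.4926 -0.0602  0.04  ]
-0.019 [317.1993119 275.8854653]
0 [317.14215357 256.73565024]
0.03 [317.07361549 233.56517531]
0.051 [317.03678179 221.01766016]
```

Request:
send_rows(
  motion="-0.1 -0.5 -1.2 0 0 -6 0;-0.1 -0.5 -1.2 0 0 -6 0;-0.1 -0.4 -1.2 0 0 -6 0;-0.1 -0.4 -1.2 0 0 -6 0;-0.1 -0.1 -1.2 0 0 -6 0;0 0 -0.6 0 0 -5 0;0 0 0 0 0 0 0;0 0 0 0 0 0 0",
)

```text
t: 5.27
eef_pos: [0.4978, -0.2443, 0.1228]
tool_rot: [-0.0, 0.417, 0.909, 0.005]
contact_force: [-0.3, 0.9, 0.8]
gripper_width: 0.995
```

```bash
python3 - <<'E'
from h import *
need(.4936,-.2649,.125,39)
snap("g2"); crop("g2",230,130,180,150,4)
E
```

```text
d [-0.42 -2.06  0.22] rot [-0.51  0.24 -1.67] yaw now 40.67 t 5.27 F [-0.3  0.9  0.8]
5.2667 [ 0.4978 -0.2443  0.1228] [-1.000e-04  4.173e-01  9.087e-01  4.900e-03] [-0.3  0.9  0.8]
```

View pics/g2z.png

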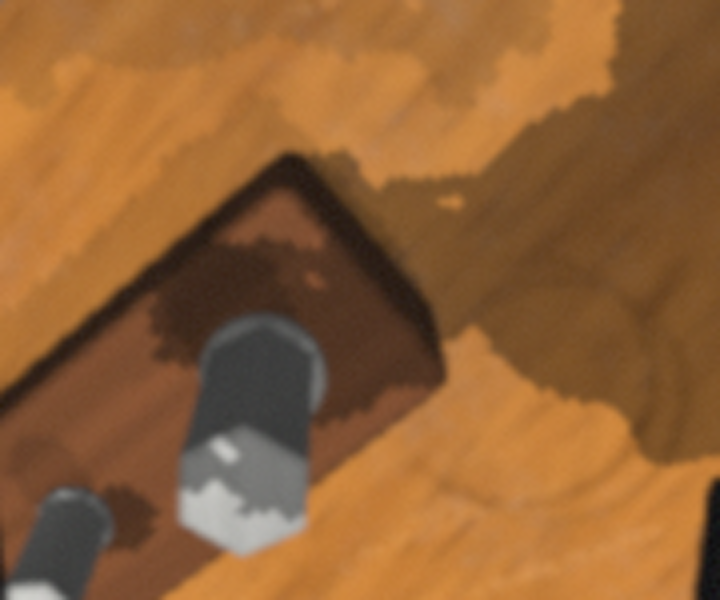

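```bash
python3 - <<'E'
from h import *
o=pickle.load(open("pics/g2.pkl","rb"))
p=atz("wrist",(290.9,252.6),.094,o); print(p)
need(p[0],p[1],.10,40.5)
E
```

```text
[ 0.49343466 -0.26408366  0.094     ]
d [-0.45 -2.01 -2.28] rot [-0.54  0.24 -0.21] yaw now 40.71 t 5.32 F [0.8 0.6 0.4]
```

Request:
send_rows(
  motion="-0.2 -0.8 0 -0.5 0.2 0 0;-0.2 -0.8 0 0 0 0 0;0 -0.3 0 0 0 0 0;0 0 0 0 0 0 0;0 0 0 0 0 0 0",
)

```text
t: 5.73
eef_pos: [0.4952, -0.2641, 0.1249]
tool_rot: [0.002, 0.413, 0.911, 0.001]
contact_force: [0.3, -0.1, -0.2]
gripper_width: 0.994
```

```bash
python3 - <<'E'
from h import *
need(.4934,-.2642,.052,40.5)
E
```

```text
d [-0.18 -0.01 -7.29] rot [ 0.01  0.22 -0.7 ] yaw now 41.2 t 5.73 F [ 0.3 -0.1 -0.2]
```

Request:
send_rows(
  motion="-0.1 0 -1.2 0 0.2 -0.6 0.3;-0.1 0 -1.2 0 0 0 0.3;0 0 -1.2 0 0 0 0.3;0 0 -1.2 0 0 0 0.3;0 0 -1 0 0 0 0.3;0 0 -0.5 0 0 0 0.3;0 0 0 0 0 0 0.3;0 0 0 0 0 0 0.3",
)

```text
t: 6.4
eef_pos: [0.4909, -0.2634, 0.053]
tool_rot: [-0.002, 0.419, 0.908, -0.0]
contact_force: [0.0, -0.6, 0.0]
gripper_width: 0.7
```

```bash
python3 - <<'E'
from h import *
need(.4934,-.2642,.052,40.5)
snap("g3"); crop("g3",200,130,240,200,3)
E
```

```text
d [ 0.25 -0.08 -0.1 ] rot [-0.08 -0.2  -0.02] yaw now 40.52 t 6.4 F [ 0.  -0.6  0. ]
6.4 [ 0.4909 -0.2634  0.053 ] [-1.900e-03  4.185e-01  9.082e-01 -1.000e-04] [ 0.  -0.6  0. ]
```

View pics/g3z.png

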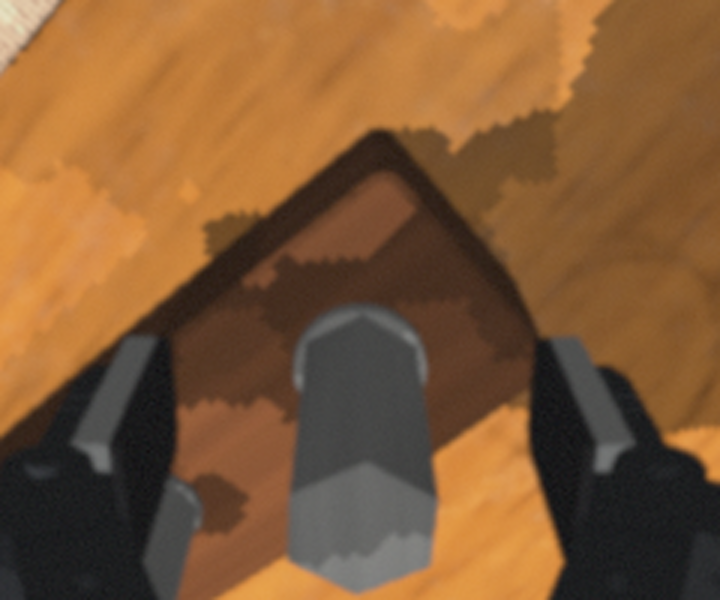

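Request:
send_rows(
  motion="0.25 -0.08 0 0 -0.2 0 0.35;0 0 0 0 0 0 0.5;0 0 0 0 0 0 0.6;0 0 0 0 0 0 1;0 0 0 0 0 0 1;0 0 0 0 0 0 1;0 0 0 0 0 0 1;0 0 0 0 0 0 1",
  newtons=60,
)

```text
t: 7.12
eef_pos: [0.4952, -0.2647, 0.0553]
tool_rot: [0.002, 0.418, 0.908, 0.001]
contact_force: [0.2, 0.3, -1.2]
gripper_width: 0.225
```

```bash
python3 - <<'E'
from h import *
need(.4934,-.2642,.053,40.5)
snap("g4"); crop("g4",200,130,240,200,3)
E
```

```text
d [-0.18  0.05 -0.23] rot [-0.02  0.26 -0.04] yaw now 40.54 t 7.12 F [ 0.2  0.3 -1.2]
7.1167 [ 0.4952 -0.2647  0.0553] [0.002  0.4184 0.9083 0.0011] [ 0.2  0.3 -1.2]
```

View pics/g4z.png

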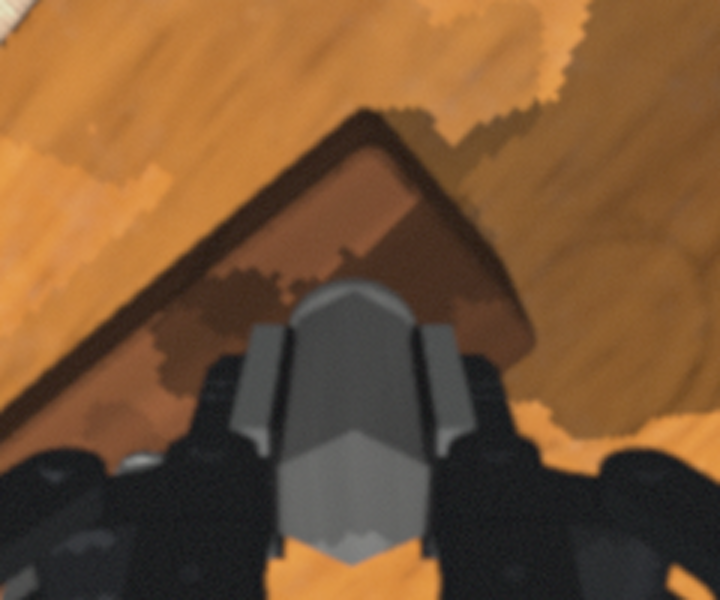

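Request:
send_rows(
  motion="0 0 0.6 0 0.2 0 1;0 0 1 0 0 0 1;0 0 1 0 0 0 1;0 0 1 0 0 0 1;0 0 1 0 0 0 1;0 0 0.6 0 0 0 1;0 0 0 0 0 0 1;0 0 0 0 0 0 1",
)

```text
t: 7.83
eef_pos: [0.4955, -0.2651, 0.1145]
tool_rot: [0.001, 0.419, 0.908, 0.0]
contact_force: [-0.6, 0.2, -2.4]
gripper_width: 0.226
```

```bash
python3 - <<'E'
from h import *
need(.5185,.0274,.115,40.5)
snap("g5"); crop("g5",200,130,240,200,3)
E
```

```text
d [ 2.3  29.25  0.05] rot [ 0.01  0.16 -0.01] yaw now 40.51 t 7.83 F [-0.6  0.2 -2.4]
7.8333 [ 0.4955 -0.2651  0.1145] [1.300e-03 4.186e-01 9.082e-01 5.000e-04] [-0.6  0.2 -2.4]
```

View pics/g5z.png

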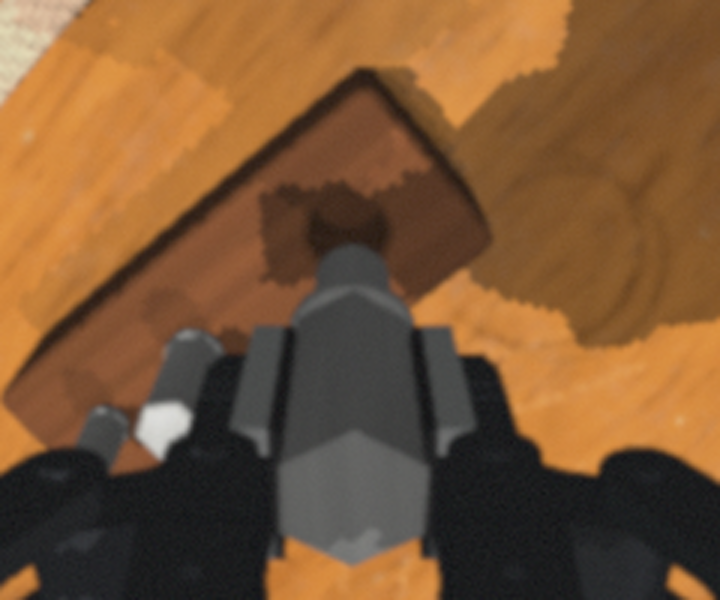

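```bash
python3 - <<'E'
from h import *
im=cv2.imread("pics/g5.png")[200:250,290:345]
cv2.imwrite("pics/g5zz.png",cv2.resize(im,None,fx=12,fy=12,interpolation=cv2.INTER_CUBIC))
o=pickle.load(open("pics/g5.pkl","rb"));R=Ro.from_quat(np.roll(o["tool_rot"],-1)).as_matrix()
f=lambda p: proj("wrist",o["eef_pos"]+R@p,o)
for gx in (-.004,-.002,0,.002):
    print(gx,"end top",f([gx+.0078,0,.0458])[1],"collar top rim",f([gx+.012,0,.0463-.035])[1],"hextop centre",f([gx,0,.0463-.085])[1],"hex vertex up/down",f([gx+.01155,0,.0463-.085])[1],f([gx-.01155,0,.0463-.085])[1])
E
```

```text
-0.004 end top 218.35518964740908 collar top rim 233.59834052508842 hextop centre 308.5413612903508 hex vertex up/down 285.1852331595399 329.4999937497986
-0.002 end top 215.4402211725432 collar top rim 230.15861451735998 hextop centre 304.67313169712753 hex vertex up/down 280.8869403323193 326.03480836992344
0 end top 212.50514277979033 collar top rim 226.68659061171206 hextop centre 300.73203390651366 hex vertex up/down 276.5124584189863 322.50220404344884
0.002 end top 209.5502782639759 collar top rim 223.18269668806477 hextop centre 296.71730216633074 hex vertex up/down 272.0615356874999 318.9011402816485
```

View pics/g5zz.png

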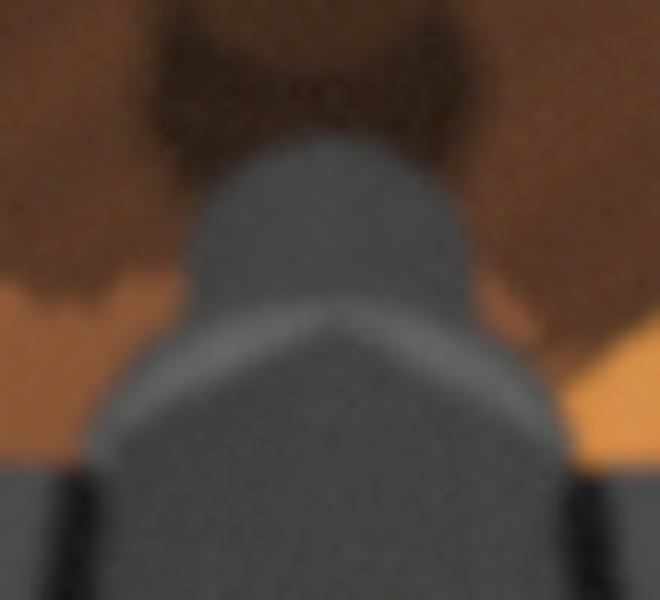

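Request:
send_rows(
  motion="0.2 3.6 0 0 0 0 1;0.2 3.8 0 0 0 0 1;0.2 3.8 0 0 0 0 1;0.2 3.8 0 0 0 0 1;0.2 3.8 0 0 0 0 1;0.2 3.2 0 0 0 0 1;0.2 2.4 0 0 0 0 1;0.2 1.2 0 0 0 0 1;0 0.4 0 0 0 0 1;0 0 0 0 0 0 1;0 0 0 0 0 0 1",
)

```text
t: 8.8
eef_pos: [0.5061, 0.0031, 0.1115]
tool_rot: [0.0, 0.421, 0.907, -0.003]
contact_force: [0.1, -0.6, -0.7]
gripper_width: 0.224
```

```bash
python3 - <<'E'
from h import *
need(.5189,.0264,.105,40.5)
E
```

```text
d [ 1.28  2.33 -0.65] rot [ 0.31 -0.13  0.27] yaw now 40.23 t 8.8 F [ 0.1 -0.6 -0.7]
```

Request:
send_rows(
  motion="0.5 0.9 -0.2 0.3 -0.1 0.2 1;0.4 0.8 -0.2 0 0 0 1;0.2 0.4 -0.1 0 0 0 1;0 0 0 0 0 0 1;0 0 0 0 0 0 1;0 0 0 0 0 0 1",
)

```text
t: 9.3
eef_pos: [0.5182, 0.0206, 0.1057]
tool_rot: [0.0, 0.423, 0.906, -0.001]
contact_force: [-0.2, 0.2, -2.0]
gripper_width: 0.224
```

```bash
python3 - <<'E'
from h import *
need(.5189,.0264,.10,40.5)
snap("i1"); crop("i1",200,130,240,200,3)
E
```

```text
d [ 0.07  0.58 -0.57] rot [ 0.09 -0.03  0.54] yaw now 39.96 t 9.3 F [-0.2  0.2 -2. ]
9.3 [0.5182 0.0206 0.1057] [ 1.000e-04  4.229e-01  9.062e-01 -8.000e-04] [-0.2  0.2 -2. ]
```

View pics/i1z.png

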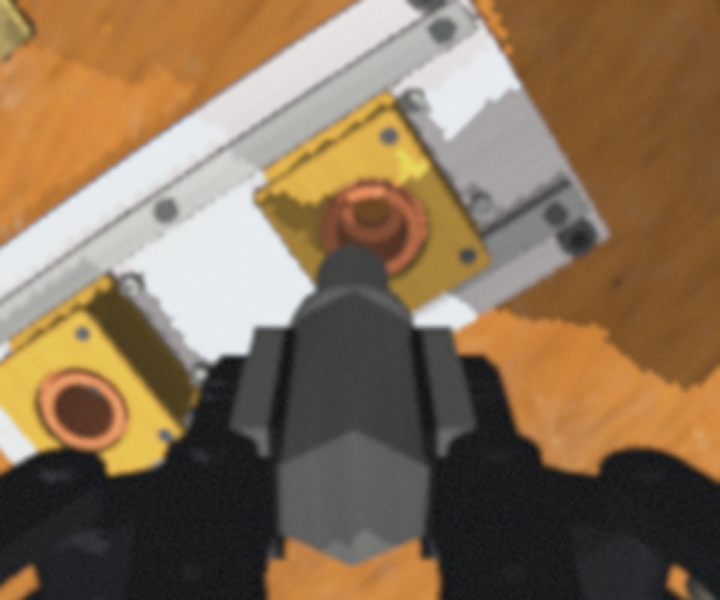

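```bash
cat >> h.py <<'E'
def zz(name,x0,y0,w,h,f=12):
    im=cv2.imread(f"pics/{name}.png")[y0:y0+h,x0:x0+w]
    cv2.imwrite(f"pics/{name}zz.png",cv2.resize(im,None,fx=f,fy=f,interpolation=cv2.INTER_CUBIC))
E
python3 - <<'E'
from h import *
zz("i1",295,180,60,50)
E
```

```text
(no output)
```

View pics/i1zz.png

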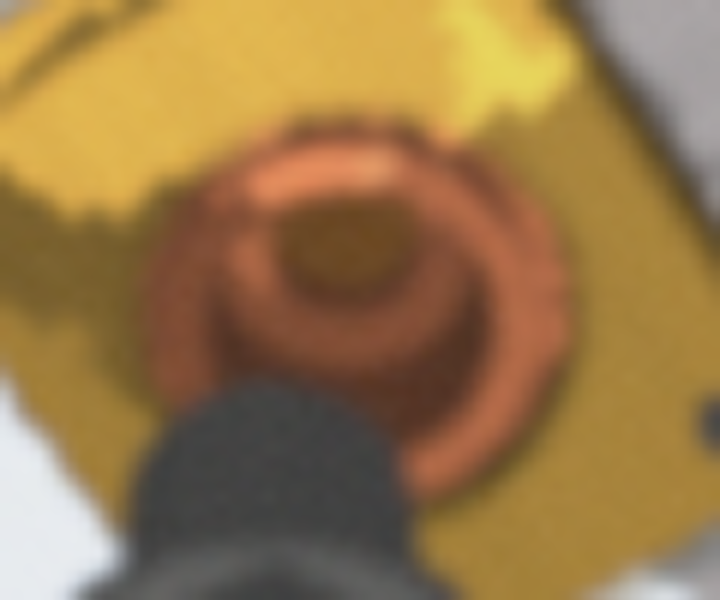

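```bash
cat >> h.py <<'E'
from scipy.optimize import least_squares
A=np.linspace(0,2*np.pi,120)
def fitcirc(name,l,r,t,z,guess,rad=None,b=None):
    """l,r,t (b): extreme pixels (full px) of a horizontal circle; returns centre"""
    o=pickle.load(open(f"pics/{name}.pkl","rb"))
    def f(v):
        rr=v[2]/10 if rad is None else rad
        P=proj("wrist",np.c_[v[0]+rr*np.cos(A),v[1]+rr*np.sin(A),0*A+z],o)
        out=[P[:,0].min()-l,P[:,0].max()-r,P[:,1].min()-t]
        if b is not None: out.append(P[:,1].max()-b)
        return out
    s=least_squares(f,[*guess,.085][:2 if rad else 3],x_scale=.01); return s.x.round(5),np.round(s.fun,2)
def plug(name,gz=.0463):
    """image pos of plug-end centre model gx,gy given end-top row & col"""
E
python3 - <<'E'
from h import *
f=lambda a:a/12
print(fitcirc("i1",295+210/12,295+490/12,180+195/12,.04,(.518,.027),.0085))
print(fitcirc("i1",295+145/12,295+568/12,180+128/12,.04,(.518,.027)))
print(fitcirc("b1",280+157/12,280+390/12,180+133/12,.04,(.518,.027),.0085))
print(fitcirc("b1",280+100/12,280+447/12,180+75/12,.04,(.518,.027),None,180+400/12))
print(fitcirc("b2",295+168/12,295+390/12,170+122/12,.04,(.492,-.06),.0085,170+340/12))
print(fitcirc("b2",295+100/12,295+440/12,170+62/12,.04,(.492,-.06),None,170+393/12))
E
```

```text
(array([0.51906, 0.02676]), array([-0.38,  0.38,  0.01]))
(array([0.51929, 0.02709, 0.12439]), array([-0.,  0., -0.]))
(array([0.51892, 0.0271 ]), array([-0.24,  0.24,  0.  ]))
(array([0.51833, 0.02725, 0.12238]), array([ 0.13, -0.13, -0.14,  0.14]))
(array([ 0.49266, -0.06039]), array([-0.49,  0.49, -0.28,  0.29]))
(array([ 0.4923 , -0.06096,  0.12438]), array([-0.08,  0.08,  0.08, -0.08]))
```

Request:
send_rows(
  motion="0.1 0.4 -0.3 0 0 0.3 1;0 0.1 -0.1 0 0 0 1;0 0 0 0 0 0 1;0 0 0 0 0 0 1",
)

```text
t: 9.68
eef_pos: [0.519, 0.0252, 0.1014]
tool_rot: [0.0, 0.421, 0.907, -0.001]
contact_force: [-0.4, -0.1, -1.2]
gripper_width: 0.227
```

```bash
python3 - <<'E'
from h import *
need(.5195,.0259,.10,40.5)
snap("i2"); zz("i2",295,180,60,50)
E
```

```text
d [ 0.05  0.07 -0.14] rot [ 0.1  -0.03  0.29] yaw now 40.21 t 9.68 F [-0.4 -0.1 -1.2]
9.6833 [0.519  0.0252 0.1014] [ 2.000e-04  4.210e-01  9.071e-01 -9.000e-04] [-0.4 -0.1 -1.2]
```

View pics/i2zz.png

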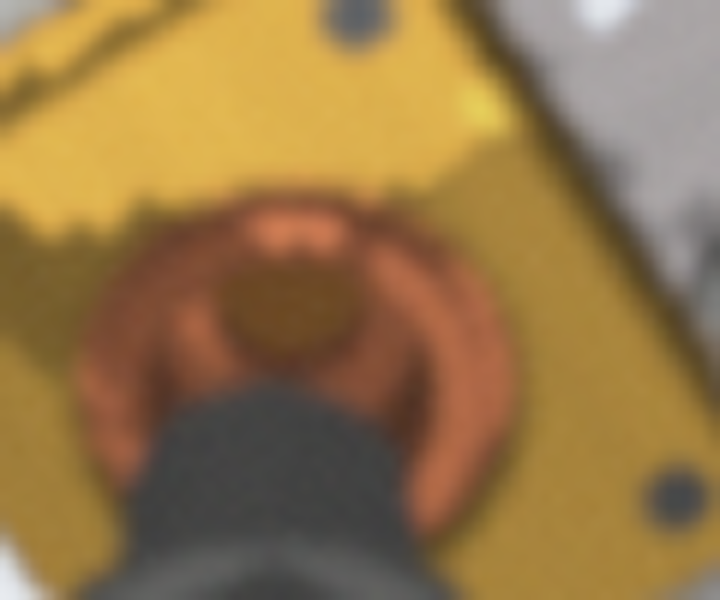

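Request:
send_rows(
  motion="0.06 0.07 -0.3 0.1 0 0.2 1;0 0 -0.3 0 0 0 1;0 0 -0.1 0 0 0 1;0 0 0 0 0 0 1;0 0 0 0 0 0 1",
)

```text
t: 10.15
eef_pos: [0.5195, 0.0258, 0.0936]
tool_rot: [-0.0, 0.419, 0.908, -0.0]
contact_force: [-0.4, -0.6, -1.5]
gripper_width: 0.223
```

```bash
python3 - <<'E'
from h import *
need(.5195,.0259,.09,40.5)
snap("i3"); zz("i3",295,180,60,50)
E
```

```text
d [-0.    0.01 -0.36] rot [-0.01 -0.03  0.08] yaw now 40.42 t 10.15 F [-0.4 -0.6 -1.5]
10.15 [0.5195 0.0258 0.0936] [-3.000e-04  4.193e-01  9.078e-01 -1.000e-04] [-0.4 -0.6 -1.5]
```

View pics/i3zz.png

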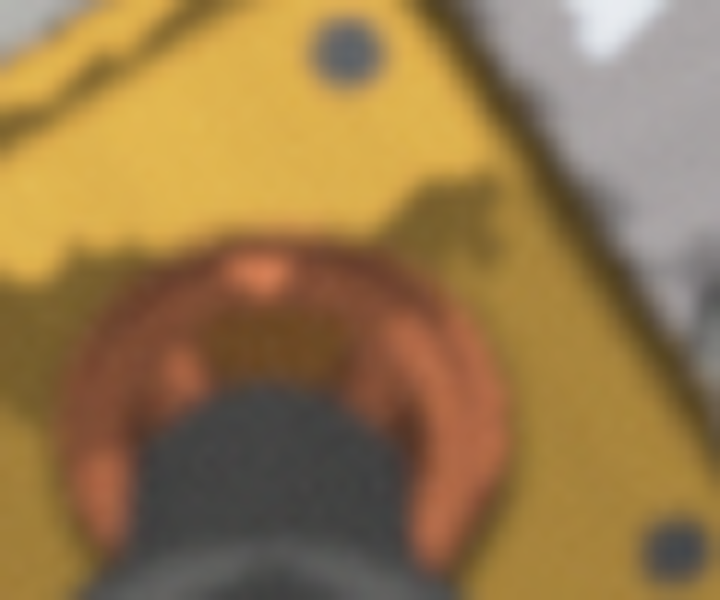

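Request:
send_rows(
  motion="0 0 -0.25 0 0 0 1;0 0 -0.25 0 0 0 1;0 0 -0.2 0 0 0 1;0 0 -0.1 0 0 0 1;0 0 0 0 0 0 1",
)

```text
t: 10.62
eef_pos: [0.5196, 0.0258, 0.0849]
tool_rot: [-0.0, 0.419, 0.908, 0.0]
contact_force: [0.4, 0.3, -1.1]
gripper_width: 0.224
```

```bash
python3 - <<'E'
from h import *
need(.5195,.0259,.07,40.5)
E
```

```text
d [-0.01  0.01 -1.49] rot [-0.01 -0.02  0.08] yaw now 40.42 t 10.62 F [ 0.4  0.3 -1.1]
```

Request:
send_rows(
  motion="0 0 -0.2 0 0 0 1;0 0 -0.2 0 0 0 1;0 0 -0.2 0 0 0 1;0 0 -0.1 0 0 0 1;0 0 0 0 0 0 1",
)

```text
t: 11.03
eef_pos: [0.5196, 0.0259, 0.0771]
tool_rot: [-0.0, 0.419, 0.908, 0.0]
contact_force: [-0.7, 0.5, -0.5]
gripper_width: 0.221
```

```bash
python3 - <<'E'
from h import *
need(.5195,.0259,.0683,40.5)
E
```

```text
d [-0.01 -0.   -0.88] rot [-0.02 -0.02  0.07] yaw now 40.43 t 11.03 F [-0.7  0.5 -0.5]
```

Request:
send_rows(
  motion="0 0 -0.2 0 0 0 1;0 0 -0.2 0 0 0 1;0 0 -0.1 0 0 0 1;0 0 -0.1 0 0 0 1;0 0 0 0 0 0 1",
)

```text
t: 11.45
eef_pos: [0.5196, 0.0259, 0.0705]
tool_rot: [-0.0, 0.419, 0.908, 0.0]
contact_force: [-0.8, 0.6, -2.3]
gripper_width: 0.228
```

Request:
send_rows(
  motion="0 0 -0.1 0 0 0 1;0 0 -0.1 0 0 0 1",
)

```text
t: 11.62
eef_pos: [0.5198, 0.0259, 0.0684]
tool_rot: [-0.0, 0.419, 0.908, 0.0]
contact_force: [-0.0, -0.6, -1.6]
gripper_width: 0.226
```

Request:
send_rows(
  motion="0 0 -0.1 0 0 0 1;0 0 -0.1 0 0 0 1",
)

```text
t: 11.78
eef_pos: [0.5201, 0.0259, 0.0677]
tool_rot: [-0.0, 0.419, 0.908, 0.001]
contact_force: [-6.7, 0.1, 20.5]
gripper_width: 0.229
```

Request:
send_rows(
  motion="0 0 -0.1 0 0 0 1;0 0 -0.1 0 0 0 1",
)

```text
t: 11.95
eef_pos: [0.5201, 0.0258, 0.0678]
tool_rot: [-0.001, 0.42, 0.908, 0.002]
contact_force: [-3.8, -0.9, 12.4]
gripper_width: 0.226
```

Request:
send_rows(
  motion="0 0 0.2 0 0 0 1;0 0 0.5 0 0 0 1;0 0 0.8 0 0 0 1;0 0 0.9 0 0 0 1;0 0 0.9 0 0 0 1;0 0 0.3 0 0 0 1;0 0 0 0 0 0 1",
)

```text
t: 12.53
eef_pos: [0.5206, 0.0255, 0.1082]
tool_rot: [-0.001, 0.42, 0.908, 0.002]
contact_force: [-0.4, 0.1, -1.5]
gripper_width: 0.23
```

```bash
python3 - <<'E'
from h import *
need(.493,-.0612,.105,40.5)
snap("i4");crop("i4",200,130,240,200,3)
E
```

```text
d [-2.76 -8.67 -0.32] rot [-0.23  0.04  0.16] yaw now 40.34 t 12.53 F [-0.4  0.1 -1.5]
12.5333 [0.5206 0.0255 0.1082] [-5.000e-04  4.200e-01  9.075e-01  2.000e-03] [-0.4  0.1 -1.5]
```

View pics/i4z.png

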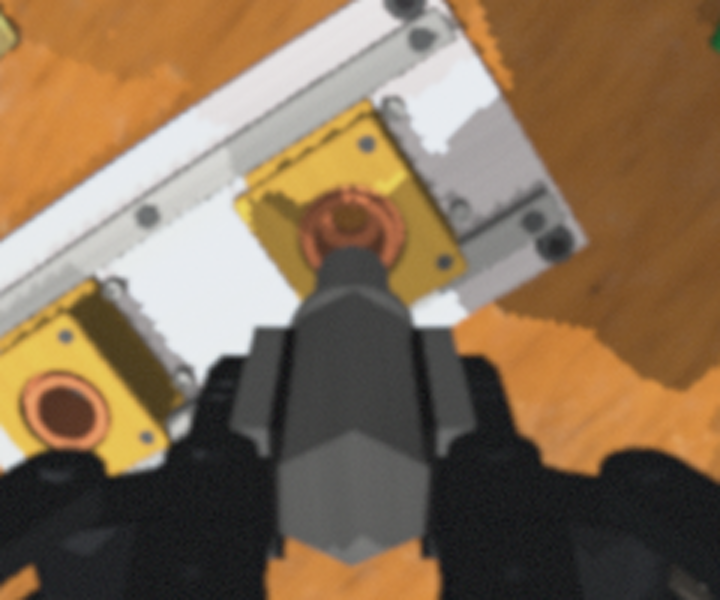

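Request:
send_rows(
  motion="-0.7 -2.2 0 -0.2 0 0.2 1;-0.7 -2.3 0 0 0 0 1;-0.6 -2 0 0 0 0 1;-0.4 -1.2 0 0 0 0 1;-0.1 -0.4 0 0 0 0 1;0 0 0 0 0 0 1;0 0 0 0 0 0 1;0 0 0 0 0 0 1",
)

```text
t: 13.25
eef_pos: [0.4947, -0.0552, 0.1071]
tool_rot: [-0.0, 0.416, 0.909, 0.001]
contact_force: [-0.5, 0.5, -0.5]
gripper_width: 0.222
```

```bash
python3 - <<'E'
from h import *
need(.4931,-.0619,.102,40.5)
snap("j1");zz("j1",290,180,60,50);crop("j1",200,130,240,200,3)
E
```

```text
d [-0.16 -0.67 -0.51] rot [-0.08  0.02 -0.34] yaw now 40.84 t 13.25 F [-0.5  0.5 -0.5]
13.25 [ 0.4947 -0.0552  0.1071] [-1.000e-04  4.160e-01  9.094e-01  7.000e-04] [-0.5  0.5 -0.5]
```

View pics/j1z.png

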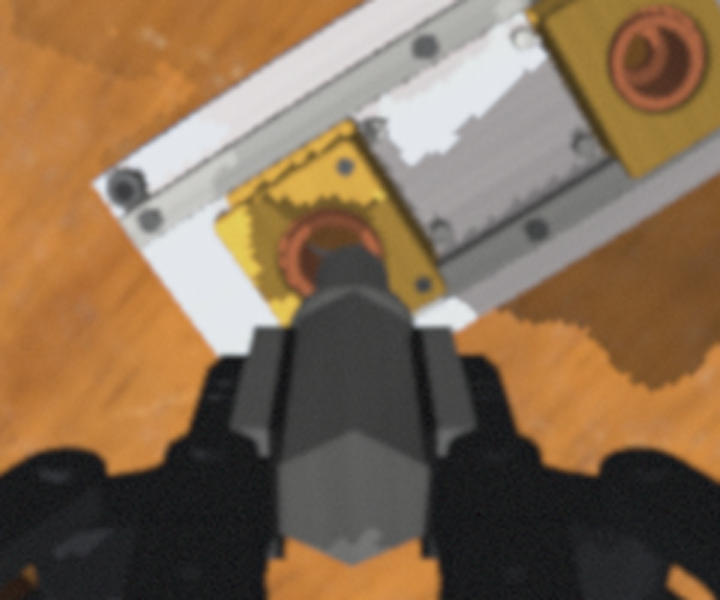

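Request:
send_rows(
  motion="-0.15 -0.5 -0.3 0 0 -0.3 1;0 -0.15 -0.1 0 0 0 1;0 0 0 0 0 0 1;0 0 0 0 0 0 1",
)

```text
t: 13.63
eef_pos: [0.494, -0.0594, 0.1023]
tool_rot: [-0.0, 0.416, 0.909, 0.001]
contact_force: [-1.3, 0.8, -1.0]
gripper_width: 0.227
```

```bash
python3 - <<'E'
from h import *
need(.4931,-.0619,.095,40.5)
snap("j2");zz("j2",290,180,60,50)
E
```

```text
d [-0.09 -0.25 -0.73] rot [-0.1   0.02 -0.3 ] yaw now 40.8 t 13.63 F [-1.3  0.8 -1. ]
13.6333 [ 0.494  -0.0594  0.1023] [-2.000e-04  4.163e-01  9.092e-01  9.000e-04] [-1.3  0.8 -1. ]
```

View pics/j2zz.png

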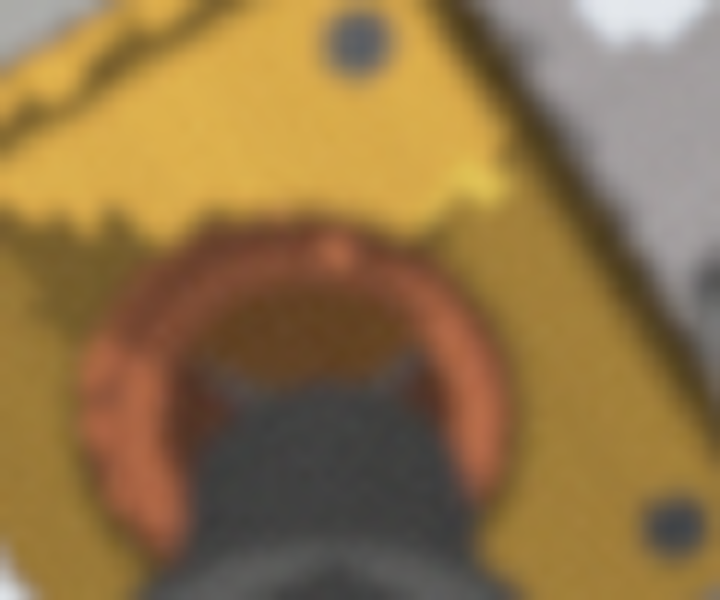

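```bash
python3 - <<'E'
from h import *
print(fitcirc("j2",290+165/12,290+447/12,180+278/12,.04,(.492,-.06),.0085))
print(fitcirc("j2",290+82/12,290+508/12,180+218/12,.04,(.492,-.06),.0124))
# same reading on i3 (known good insertion TCP .5195,.0258)
print(fitcirc("i3",295+130/12,295+425/12,180+300/12,.04,(.519,.026),.0085))
print(fitcirc("i3",295+62/12,295+510/12,180+235/12,.04,(.519,.026),.0124))
E
```

```text
(array([ 0.49281, -0.05998]), array([-0.41,  0.41,  0.01]))
(array([ 0.49252, -0.06062]), array([ 0.02, -0.02, -0.  ]))
(array([0.51865, 0.0274 ]), array([-0.38,  0.38,  0.01]))
(array([0.51911, 0.02761]), array([ 0.19, -0.2 , -0.01]))
```

Request:
send_rows(
  motion="-0.08 -0.2 -0.2 -0.1 0 -0.2 1;0 -0.06 -0.2 0 0 0 1;0 0 -0.1 0 0 0 1;0 0 0 0 0 0 1;0 0 0 0 0 0 1",
)

```text
t: 14.1
eef_pos: [0.4933, -0.0619, 0.0968]
tool_rot: [0.0, 0.418, 0.909, 0.0]
contact_force: [-0.0, 1.4, -1.8]
gripper_width: 0.229
```

```bash
python3 - <<'E'
from h import *
need(.4932,-.0619,.087,40.5)
snap("j3");zz("j3",290,180,60,50)
E
```

```text
d [-0.01  0.   -0.98] rot [ 0.    0.02 -0.11] yaw now 40.61 t 14.1 F [-0.   1.4 -1.8]
14.1 [ 0.4933 -0.0619  0.0968] [2.000e-04 4.178e-01 9.085e-01 1.000e-04] [-0.   1.4 -1.8]
```

View pics/j3zz.png

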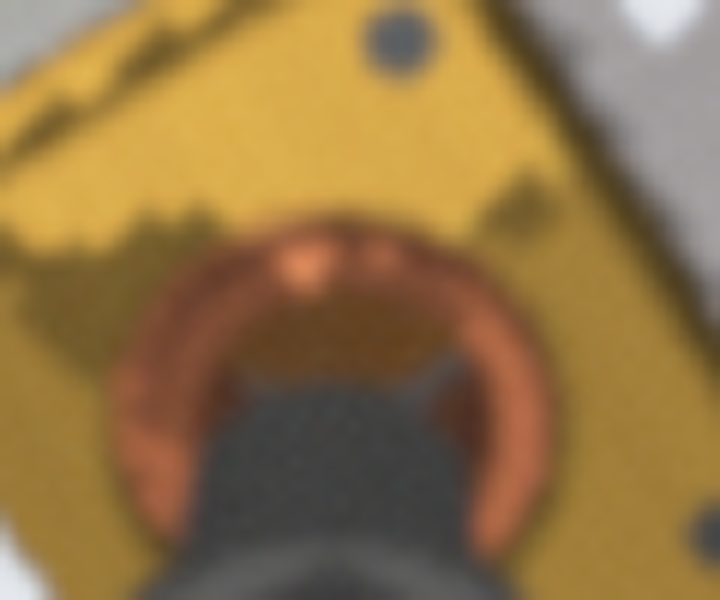

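Request:
send_rows(
  motion="0.02 0.02 -0.25 0 0 0 1;0 0 -0.25 0 0 0 1;0 0 -0.2 0 0 0 1;0 0 -0.1 0 0 0 1;0 0 -0.1 0 0 0 1;0 0 0 0 0 0 1",
)

```text
t: 14.65
eef_pos: [0.4936, -0.0616, 0.0868]
tool_rot: [0.0, 0.418, 0.909, 0.0]
contact_force: [-0.9, 0.8, -1.6]
gripper_width: 0.221
```

```bash
python3 - <<'E'
from h import *
need(.4932,-.0619,.087,40.5)
snap("j4");zz("j4",290,180,60,50)
E
```

```text
d [-0.04 -0.03  0.02] rot [-0.    0.03 -0.12] yaw now 40.62 t 14.65 F [-0.9  0.8 -1.6]
14.65 [ 0.4936 -0.0616  0.0868] [2.000e-04 4.177e-01 9.086e-01 1.000e-04] [-0.9  0.8 -1.6]
```

View pics/j4zz.png

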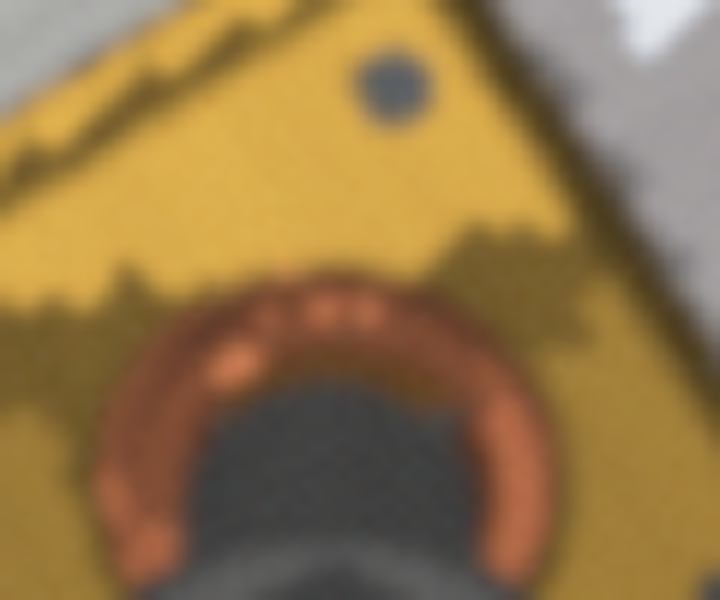

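Request:
send_rows(
  motion="0 0 -0.15 0 0 0 1;0 0 -0.15 0 0 0 1;0 0 -0.1 0 0 0 1",
)

```text
t: 14.95
eef_pos: [0.4939, -0.0615, 0.0829]
tool_rot: [0.001, 0.418, 0.909, 0.0]
contact_force: [0.2, 0.2, -1.0]
gripper_width: 0.229
```

Request:
send_rows(
  motion="0 0 -0.2 0 0 0 1;0 0 -0.2 0 0 0 1;0 0 -0.1 0 0 0 1",
)

```text
t: 15.2
eef_pos: [0.4939, -0.0614, 0.0774]
tool_rot: [0.0, 0.418, 0.909, 0.0]
contact_force: [0.6, -0.4, -1.5]
gripper_width: 0.224
```

Request:
send_rows(
  motion="0 0 -0.2 0 0 0 1;0 0 -0.25 0 0 0 1;0 0 -0.25 0 0 0 1;0 0 -0.25 0 0 0 1;0 0 -0.1 0 0 0 1;0 0 0 0 0 0 1",
)

```text
t: 15.7
eef_pos: [0.4937, -0.0614, 0.0653]
tool_rot: [0.0, 0.418, 0.909, 0.0]
contact_force: [-0.0, -0.0, -1.4]
gripper_width: 0.224
```

Request:
send_rows(
  motion="0 0 -0.2 0 0 0 1;0 0 -0.2 0 0 0 1;0 0 -0.2 0 0 0 1;0 0 -0.1 0 0 0 1",
)

```text
t: 16.03
eef_pos: [0.4939, -0.0614, 0.0578]
tool_rot: [0.0, 0.418, 0.909, 0.0]
contact_force: [-0.4, -0.3, -1.5]
gripper_width: 0.229
```

Request:
send_rows(
  motion="0 0 -0.1 0 0 0 1;0 0 -0.1 0 0 0 1",
)

```text
t: 16.2
eef_pos: [0.4939, -0.0615, 0.0555]
tool_rot: [0.0, 0.418, 0.909, 0.0]
contact_force: [-0.7, 1.2, -1.1]
gripper_width: 0.225
```

Request:
send_rows(
  motion="0 0 -0.1 0 0 0 1",
)

```text
t: 16.28
eef_pos: [0.494, -0.0615, 0.0548]
tool_rot: [0.0, 0.418, 0.909, 0.0]
contact_force: [-5.6, 0.8, 21.6]
gripper_width: 0.227
```

Request:
send_rows(
  motion="0 0 0.2 0 0 0 1;0 0 0.6 0 0 0 1;0 0 0.9 0 0 0 1;0 0 0.9 0 0 0 1;0 0 0.9 0 0 0 1;0 0 0.9 0 0 0 1;0 0 0.6 0 0 0 1;0 0 0.2 0 0 0 1;0 -1 0 0 0 0 1;0 -3 0 0 0 0 1;0 -3.6 0 0 0 0 1;0 -3.6 0 0 0 0 1;0 -3.6 0 0 0 0 1;0 -2 0 0 0 0 1;0 -1 0 0 0 0 1;0 -0.3 0 0 0 0 1;0 0 0 0 0 0 1;0 0 0 0 0 0 1",
)

```text
t: 17.78
eef_pos: [0.4907, -0.2548, 0.1127]
tool_rot: [0.001, 0.416, 0.909, 0.0]
contact_force: [-0.1, 0.1, -1.1]
gripper_width: 0.224
```

```bash
python3 - <<'E'
from h import *
need(.4955,-.265,.115,40.5)
snap("k1");crop("k1",200,130,240,200,3)
E
```

```text
d [ 0.48 -1.02  0.23] rot [ 0.03  0.12 -0.33] yaw now 40.83 t 17.78 F [-0.1  0.1 -1.1]
17.7833 [ 0.4907 -0.2548  0.1127] [1.100e-03 4.161e-01 9.093e-01 2.000e-04] [-0.1  0.1 -1.1]
```

View pics/k1z.png

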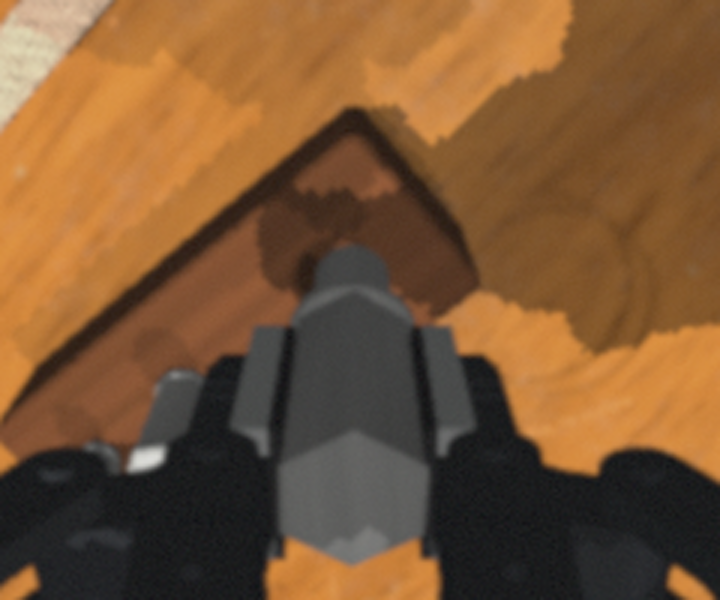

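Request:
send_rows(
  motion="0.3 -0.6 0 0 0.1 -0.2 1;0.2 -0.4 0 0 0 0 1;0 -0.1 0 0 0 0 1;0 0 0 0 0 0 1;0 0 0 0 0 0 1",
)

```text
t: 18.25
eef_pos: [0.4976, -0.2617, 0.1122]
tool_rot: [-0.001, 0.414, 0.91, 0.001]
contact_force: [0.4, -0.8, -1.8]
gripper_width: 0.225
```

```bash
python3 - <<'E'
from h import *
need(.4955,-.265,.115,40.5)
snap("k2");zz("k2",285,180,65,50,11)
E
```

```text
d [-0.21 -0.33  0.28] rot [-0.11 -0.03 -0.57] yaw now 41.07 t 18.25 F [ 0.4 -0.8 -1.8]
18.25 [ 0.4976 -0.2617  0.1122] [-6.000e-04  4.142e-01  9.102e-01  8.000e-04] [ 0.4 -0.8 -1.8]
```

View pics/k2zz.png

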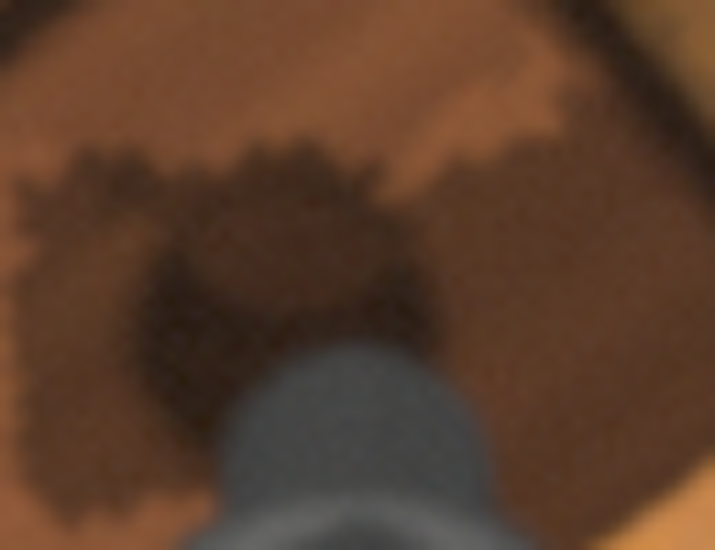

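Request:
send_rows(
  motion="-0.2 -0.28 0 -0.1 0 -0.4 1;0 -0.05 -0.3 0 0 0 1;0 0 -0.4 0 0 0 1;0 0 -0.2 0 0 0 1;0 0 0 0 0 0 1;0 0 0 0 0 0 1",
)

```text
t: 18.8
eef_pos: [0.4951, -0.2644, 0.102]
tool_rot: [-0.001, 0.417, 0.909, 0.0]
contact_force: [0.0, 0.7, -1.3]
gripper_width: 0.225
```

```bash
python3 - <<'E'
from h import *
need(.4955,-.265,.085,40.5)
snap("k3");zz("k3",285,180,65,50,11)
E
```

```text
d [ 0.04 -0.06 -1.7 ] rot [-0.04 -0.06 -0.17] yaw now 40.67 t 18.8 F [ 0.   0.7 -1.3]
18.8 [ 0.4951 -0.2644  0.102 ] [-6.000e-04  4.173e-01  9.087e-01  1.000e-04] [ 0.   0.7 -1.3]
```

View pics/k3zz.png

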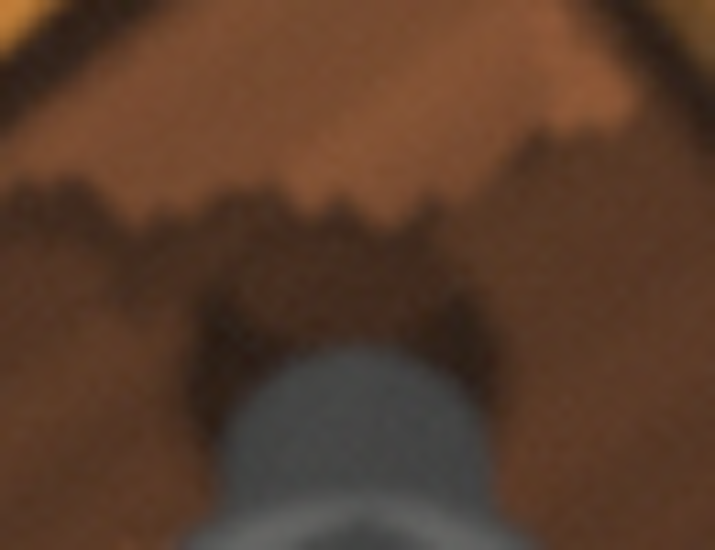

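Request:
send_rows(
  motion="0 -0.06 -0.3 0 0 0 1;0 0 -0.4 0 0 0 1;0 0 -0.4 0 0 0 1;0 0 -0.3 0 0 0 1;0 0 -0.2 0 0 0 1;0 0 0 0 0 0 1",
)

```text
t: 19.35
eef_pos: [0.4952, -0.265, 0.0842]
tool_rot: [-0.001, 0.417, 0.909, 0.0]
contact_force: [0.4, 0.4, -1.8]
gripper_width: 0.223
```

Request:
send_rows(
  motion="0 0 -0.3 0 0 0 1;0 0 -0.4 0 0 0 1;0 0 -0.4 0 0 0 1;0 0 -0.3 0 0 0 1;0 0 -0.2 0 0 0 1;0 0 0 0 0 0 1",
)

```text
t: 19.85
eef_pos: [0.4952, -0.265, 0.0663]
tool_rot: [-0.001, 0.417, 0.909, 0.0]
contact_force: [0.0, 0.8, -2.0]
gripper_width: 0.225
```

Request:
send_rows(
  motion="0 0 -0.2 0 0 0 1;0 0 -0.3 0 0 0 1;0 0 -0.2 0 0 0 1;0 0 -0.1 0 0 0 1;0 0 0 0 0 0 1",
)

```text
t: 20.27
eef_pos: [0.4953, -0.2651, 0.0575]
tool_rot: [-0.001, 0.417, 0.909, 0.0]
contact_force: [-0.2, 0.2, -2.1]
gripper_width: 0.226
```

Request:
send_rows(
  motion="0 0 -0.1 0 0 0 1;0 0 -0.1 0 0 0 1",
)

```text
t: 20.43
eef_pos: [0.4954, -0.2652, 0.0555]
tool_rot: [-0.0, 0.417, 0.909, 0.0]
contact_force: [0.1, 0.3, -1.5]
gripper_width: 0.223
```

Request:
send_rows(
  motion="0 0 -0.1 0 0 0 1;0 0 -0.1 0 0 0 1",
)

```text
t: 20.6
eef_pos: [0.4956, -0.2653, 0.0549]
tool_rot: [-0.0, 0.417, 0.909, 0.001]
contact_force: [-4.0, 4.1, 18.4]
gripper_width: 0.222
```

Request:
send_rows(
  motion="0 0 0 0 0 0 0.8;0 0 0 0 0 0 0.6;0 0 0 0 0 0 0.4;0 0 0 0 0 0 0.3;0 0 0 0 0 0 0.2",
)

```text
t: 21.02
eef_pos: [0.4966, -0.2659, 0.0561]
tool_rot: [0.001, 0.417, 0.909, 0.001]
contact_force: [0.3, -0.2, 0.1]
gripper_width: 0.782
```

```bash
python3 - <<'E'
from h import *
need(.4932,-.0619,.115,74.5)
snap("k4");crop("k4",200,130,240,200,3)
E
```

```text
d [-0.34 20.4   5.89] rot [-0.1   0.12 33.85] yaw now 40.65 t 21.02 F [ 0.3 -0.2  0.1]
21.0167 [ 0.4966 -0.2659  0.0561] [9.000e-04 4.175e-01 9.087e-01 1.000e-03] [ 0.3 -0.2  0.1]
```

View pics/k4z.png

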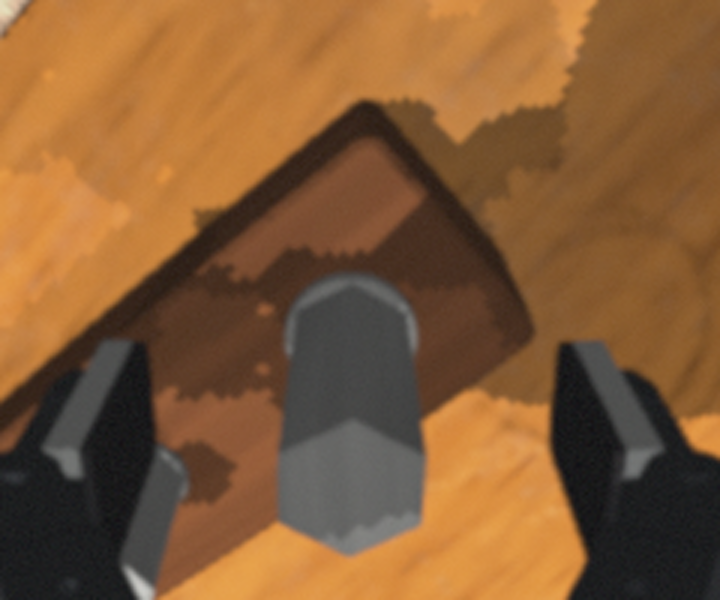

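Request:
send_rows(
  motion="0 0 1 0 0 0 0.1;0 0 1.6 0 0 0 0;0 0 1.6 0 0 0 0;0 0 1.6 0 0 0 0;0 0 1.2 0 0 0 0;0 0.6 0.6 0 0 0 0;0 2.6 0 0 0 5 0;0 3.6 0 0 0 6 0;0 3.6 0 0 0 6 0;0 3.4 0 0 0 6 0;0 2.8 0 0 0 6 0;0 1.8 0 0 0 3 0;0 0.6 0 0 0 0 0;0 0 0 0 0 0 0;0 0 0 0 0 0 0",
)

```text
t: 22.32
eef_pos: [0.4935, -0.068, 0.1415]
tool_rot: [0.004, 0.141, 0.99, 0.001]
contact_force: [-0.2, -0.5, -1.2]
gripper_width: 1.001
```

```bash
python3 - <<'E'
from h import *
need(.4925,-.0612,.12,73.8)
E
```

```text
d [-0.1   0.68 -2.15] rot [-0.04  0.42 -0.04] yaw now 73.84 t 22.32 F [-0.2 -0.5 -1.2]
```

Request:
send_rows(
  motion="-0.1 0.5 -1 0 0.4 0 0;0 0.2 -1.2 0 0 0 0;0 0 -1.2 0 0 0 0;0 0 -0.8 0 0 0 0;0 0 -0.3 0 0 0 0;0 0 0 0 0 0 0;0 0 0 0 0 0 0",
)

```text
t: 22.9
eef_pos: [0.4918, -0.0688, 0.0924]
tool_rot: [-0.001, 0.15, 0.989, -0.002]
contact_force: [-0.3, -0.2, 1.1]
gripper_width: 0.997
```

```bash
python3 - <<'E'
from h import *
need(.4925,-.0612,.016,73.8)
snap("m1");crop("m1",200,150,240,200,3)
E
```

```text
d [ 0.07  0.76 -7.64] rot [ 0.2  -0.09  1.07] yaw now 72.73 t 22.9 F [-0.3 -0.2  1.1]
22.9 [ 0.4918 -0.0688  0.0924] [-6.000e-04  1.502e-01  9.887e-01 -1.900e-03] [-0.3 -0.2  1.1]
```

View pics/m1z.png

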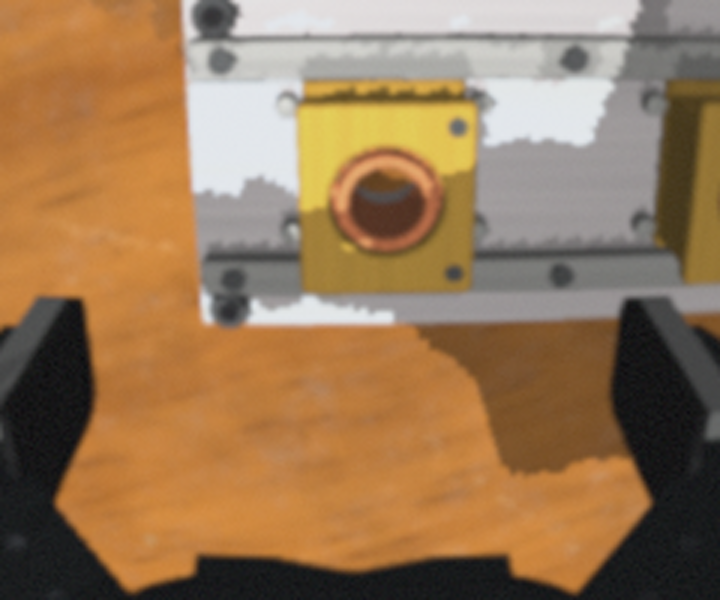

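Request:
send_rows(
  motion="0.05 0.5 0 0.2 0 0.9 0;0 0.2 0 0 0 0 0;0 0 0 0 0 0 0;0 0 0 0 0 0 0",
)

```text
t: 23.28
eef_pos: [0.4936, -0.0613, 0.094]
tool_rot: [0.001, 0.142, 0.99, 0.0]
contact_force: [-0.6, 0.4, -0.5]
gripper_width: 1.001
```

```bash
python3 - <<'E'
from h import *
need(.4925,-.0612,.016,73.8)
E
```

```text
d [-0.11  0.01 -7.8 ] rot [-0.04  0.08  0.11] yaw now 73.69 t 23.28 F [-0.6  0.4 -0.5]
```

Request:
send_rows(
  motion="-0.05 0 -0.8 0 0 0 0;0 0 -0.9 0 0 0 0;0 0 -0.9 0 0 0 0;0 0 -0.9 0 0 0 0;0 0 -0.7 0 0 0 0;0 0 -0.5 0 0 0 0;0 0 -0.2 0 0 0 0;0 0 0 0 0 0 0;0 0 0 0 0 0 0",
)

```text
t: 24.03
eef_pos: [0.4921, -0.0611, 0.0386]
tool_rot: [-0.0, 0.142, 0.99, 0.0]
contact_force: [-0.2, -0.4, 0.5]
gripper_width: 0.999
```

```bash
python3 - <<'E'
from h import *
need(.4925,-.0612,.016,73.8)
snap("m2");crop("m2",200,150,240,200,3)
E
```

```text
d [ 0.04 -0.01 -2.26] rot [-0.03 -0.03  0.1 ] yaw now 73.7 t 24.03 F [-0.2 -0.4  0.5]
24.0333 [ 0.4921 -0.0611  0.0386] [-3.000e-04  1.417e-01  9.899e-01  3.000e-04] [-0.2 -0.4  0.5]
```

View pics/m2z.png

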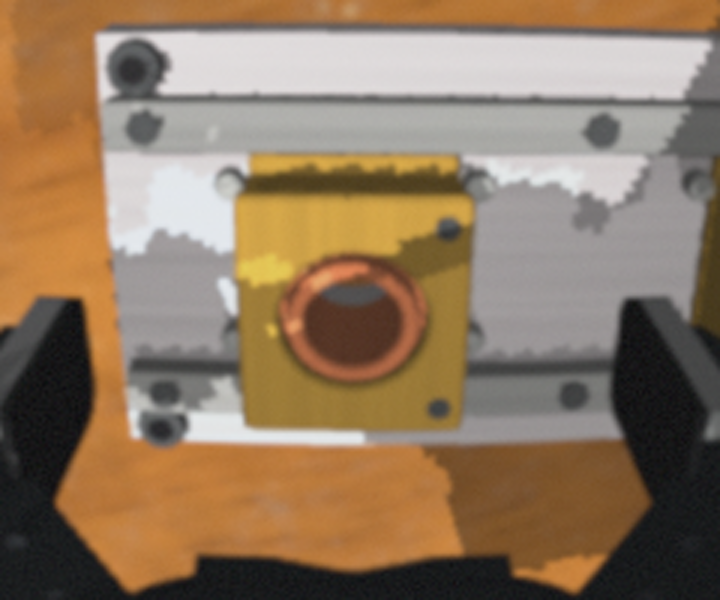

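Request:
send_rows(
  motion="0 0 -0.5 0 0 0 0;0 0 -0.6 0 0 0 0;0 0 -0.5 0 0 0 0.2;0 0 -0.3 0 0 0 0.3;0 0 -0.1 0 0 0 0.3;0 0 0 0 0 0 0.4;0 0 0 0 0 0 0.4",
)

```text
t: 24.67
eef_pos: [0.4931, -0.0611, 0.0174]
tool_rot: [0.001, 0.142, 0.99, 0.001]
contact_force: [-0.1, 0.6, 0.1]
gripper_width: 0.603
```

```bash
python3 - <<'E'
from h import *
need(.4925,-.0612,.016,73.8)
E
```

```text
d [-0.06 -0.01 -0.14] rot [-0.05  0.11  0.09] yaw now 73.71 t 24.67 F [-0.1  0.6  0.1]
```

Request:
send_rows(
  motion="0 0 0 0 0 0 0.5;0 0 0 0 0 0 0.6;0 0 0 0 0 0 0.8;0 0 0 0 0 0 1;0 0 0 0 0 0 1;0 0 0 0 0 0 1",
  newtons=70,
)

```text
t: 25.17
eef_pos: [0.4929, -0.0611, 0.0178]
tool_rot: [0.001, 0.142, 0.99, 0.001]
contact_force: [0.5, 0.6, -2.4]
gripper_width: 0.453
```

Request:
send_rows(
  motion="0 0 0.3 0 0 0 1;0 0 0.6 0 0 0 1;0 0 0.9 0 0 0 1;0 0 1.2 0 0 0 1;0 0 1.2 0 0 0 1;0 0 1.2 0 0 0 1;0 0 0.8 0 0 0 1;0 0 0.3 0 0 0 1;0 0 0 0 0 0 1",
)

```text
t: 25.92
eef_pos: [0.4909, -0.061, 0.0888]
tool_rot: [-0.0, 0.142, 0.99, 0.001]
contact_force: [-0.3, 0.3, -3.7]
gripper_width: 0.453
```

```bash
python3 - <<'E'
from h import *
need(.52,.277,.10,73.8)
snap("m3");crop("m3",200,150,240,200,3)
E
```

```text
d [ 2.91 33.8   1.12] rot [-0.08 -0.03  0.12] yaw now 73.68 t 25.92 F [-0.3  0.3 -3.7]
25.9167 [ 0.4909 -0.061   0.0888] [-4.000e-04  1.419e-01  9.899e-01  6.000e-04] [-0.3  0.3 -3.7]
```

View pics/m3z.png

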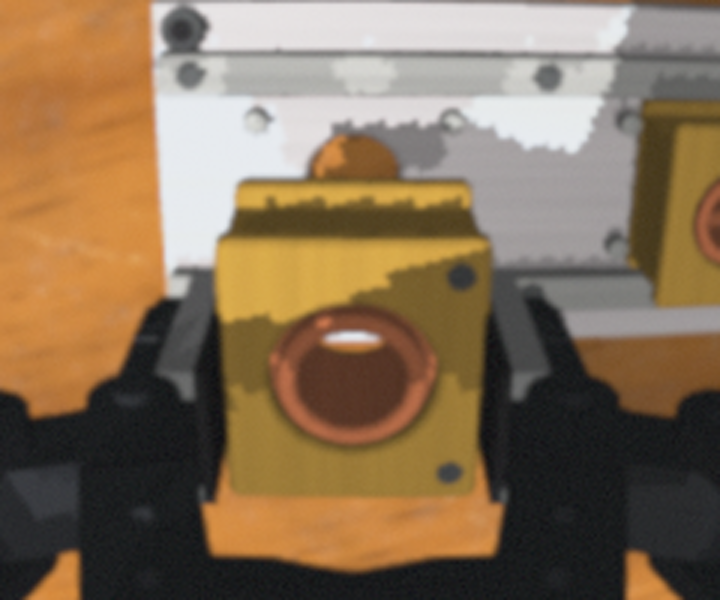

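Request:
send_rows(
  motion="1 2 1 0 0 0 1;1.2 3.6 0.4 0 0 0 1;1.2 3.8 0 0 0 0 1;1.2 3.8 0 0 0 0 1;1.2 3.8 0 0 0 0 1;1.2 3.8 0 0 0 0 1;1.2 3.8 0 0 0 0 1;0.8 3 0 0 0 0 1;0.4 1.8 0 0 0 0 1;0.2 0.8 0 0 0 0 1;0 0 0 0 0 0 1;0 0 0 0 0 0 1;0 0 0 0 0 0 1",
)

```text
t: 27.05
eef_pos: [0.5797, 0.2515, 0.0936]
tool_rot: [-0.008, 0.146, 0.989, -0.004]
contact_force: [-0.6, 0.2, -2.8]
gripper_width: 0.455
```

```bash
python3 - <<'E'
from h import *
need(.52,.277,.10,73.8)
snap("n1");crop("n1",200,50,240,200,3)
E
```

```text
d [-5.97  2.55  0.64] rot [ 0.28 -0.92  0.56] yaw now 73.24 t 27.05 F [-0.6  0.2 -2.8]
27.05 [0.5797 0.2515 0.0936] [-0.0076  0.1457  0.9893 -0.0035] [-0.6  0.2 -2.8]
```

View pics/n1.png

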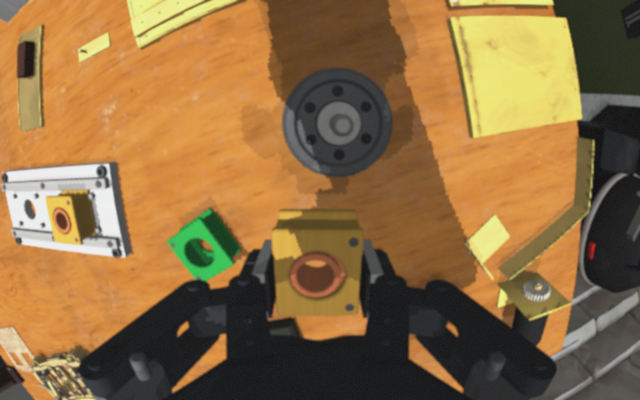

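View pics/n1z.png

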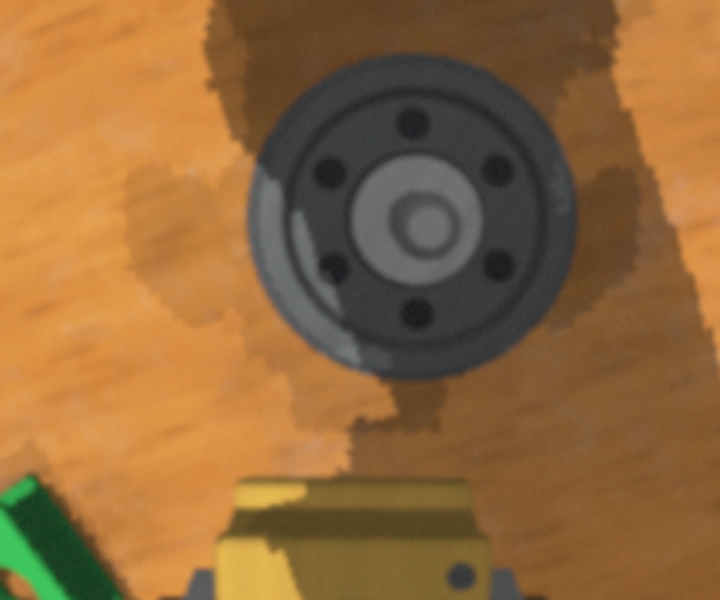

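```bash
python3 - <<'E'
from h import *
o=pickle.load(open("pics/n1.pkl","rb"))
print("axle tip",atz("wrist",(343.3,125.3),.056,o))
print("hub",fitcirc("n1",200+348/3,200+484/3,50+152/3,.018,(.52,.277),.016,50+285/3))
zt=o["eef_pos"][2]+.0222
zz("n1",280,240,75,60,10)
print("rim",fitcirc("n1",200+248/3,200+577/3,50+53/3,.006,(.52,.277),.042,50+380/3))
E
```

```text
axle tip [0.52253379 0.2841484  0.056     ]
hub (array([0.52248, 0.28386]), array([-0.16,  0.16, -0.48,  0.49]))
rim (array([0.52275, 0.28405]), array([-1.44,  1.52, -1.3 ,  1.4 ]))
```

View pics/n1zz.png

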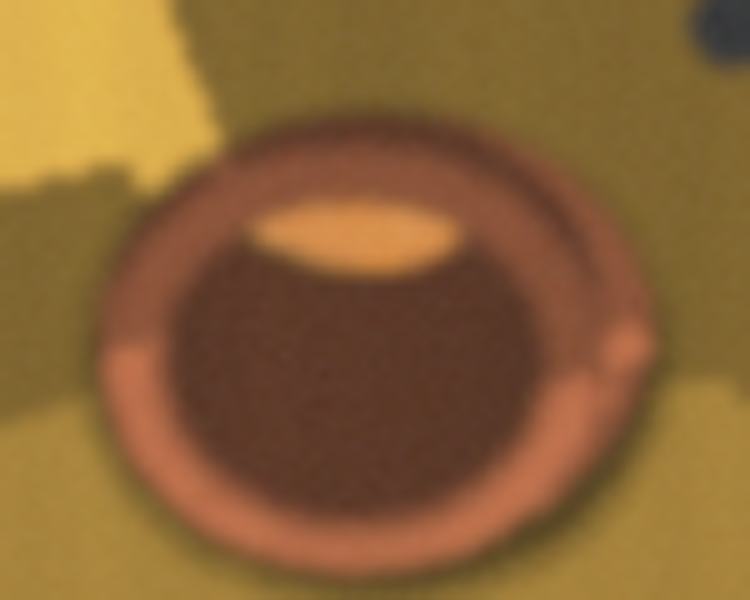

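```bash
python3 - <<'E'
from h import *
o=pickle.load(open("pics/n1.pkl","rb"));R=Ro.from_quat(np.roll(o["tool_rot"],-1)).as_matrix()
zt=o["eef_pos"][2]+.0222
for a in [(170,545,200,522,.0085),(100,650,115,575,None)]:
    s,f=fitcirc("n1",280+a[0]/10,280+a[1]/10,240+a[2]/10,zt,(.58,.25),a[4],240+a[3]/10)
    print(s,f,R.T@(np.array([*s[:2],zt])-o["eef_pos"]))
need(.5225,.2841,.10,74)
E
```

```text
[0.57837 0.25141] [-0.32  0.32 -0.14  0.18] [ 0.0015253  -0.00066808 -0.02217553]
[0.57805 0.25232 0.12128] [ 0.26 -0.26 -0.29  0.32] [ 0.00209412  0.00011099 -0.02217469]
d [-5.72  3.35  0.63] rot [ 0.31 -0.93  0.82] yaw now 73.18 t 27.1 F [-0.1  0.6 -4. ]
```

Request:
send_rows(
  motion="-1.2 0.7 0 0.3 -0.9 0.7 1;-1.5 0.9 0 0 0 0 1;-1.4 0.8 0 0 0 0 1;-0.7 0.4 0 0 0 0 1;-0.2 0.1 0 0 0 0 1;0 0 0 0 0 0 1;0 0 0 0 0 0 1",
)

```text
t: 27.68
eef_pos: [0.5271, 0.2697, 0.0946]
tool_rot: [-0.0, 0.148, 0.989, -0.002]
contact_force: [0.5, 0.6, -3.1]
gripper_width: 0.452
```

```bash
python3 - <<'E'
from h import *
need(.5242,.2839,.075,74)
E
```

```text
d [-0.29  1.42 -1.96] rot [ 0.24 -0.08  0.98] yaw now 73.02 t 27.68 F [ 0.5  0.6 -3.1]
```

Request:
send_rows(
  motion="-0.2 0.9 0 0.2 0 0.8 1;-0.1 0.5 0 0 0 0 1;0 0.1 0 0 0 0 1;0 0 0 0 0 0 1;0 0 0 0 0 0 1",
)

```text
t: 28.1
eef_pos: [0.5265, 0.2852, 0.0951]
tool_rot: [0.001, 0.141, 0.99, -0.0]
contact_force: [0.6, -0.5, -3.7]
gripper_width: 0.45
```

```bash
python3 - <<'E'
from h import *
need(.5242,.2839,.075,74)
snap("n2");crop("n2",200,150,240,200,3)
E
```

```text
d [-0.23 -0.13 -2.01] rot [0.02 0.06 0.23] yaw now 73.77 t 28.1 F [ 0.6 -0.5 -3.7]
28.1 [0.5265 0.2852 0.0951] [ 5.000e-04  1.412e-01  9.900e-01 -1.000e-04] [ 0.6 -0.5 -3.7]
```

View pics/n2z.png

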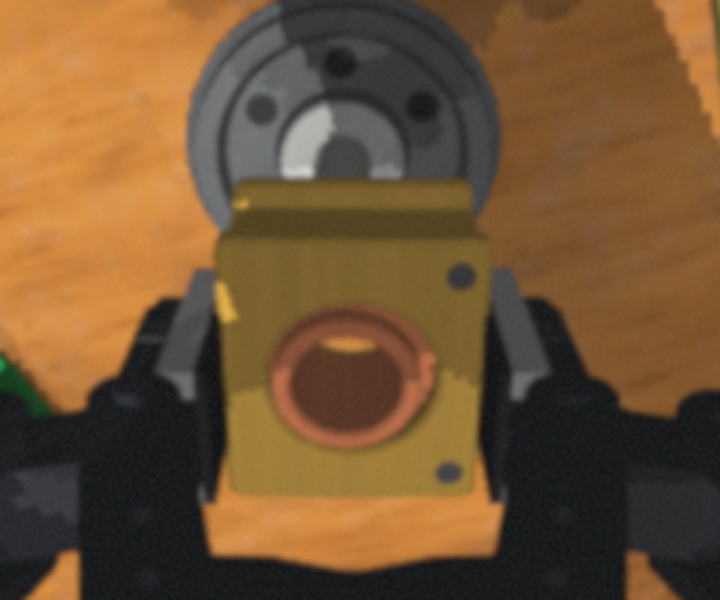

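Request:
send_rows(
  motion="-0.2 -0.12 0 0 0 0.2 1;0 0 0 0 0 0 1;0 0 -0.3 0 0 0 1;0 0 -0.4 0 0 0 1;0 0 -0.3 0 0 0 1;0 0 0 0 0 0 1;0 0 0 0 0 0 1",
)

```text
t: 28.73
eef_pos: [0.5244, 0.2826, 0.0836]
tool_rot: [0.0, 0.14, 0.99, -0.001]
contact_force: [0.5, -1.1, -3.2]
gripper_width: 0.455
```

```bash
python3 - <<'E'
from h import *
need(.5242,.2839,.065,74)
snap("n3");crop("n3",200,150,240,200,3)
E
```

```text
d [-0.02  0.13 -1.86] rot [0.08 0.03 0.1 ] yaw now 73.9 t 28.73 F [ 0.5 -1.1 -3.2]
28.7333 [0.5244 0.2826 0.0836] [ 4.000e-04  1.400e-01  9.901e-01 -6.000e-04] [ 0.5 -1.1 -3.2]
```

View pics/n3z.png

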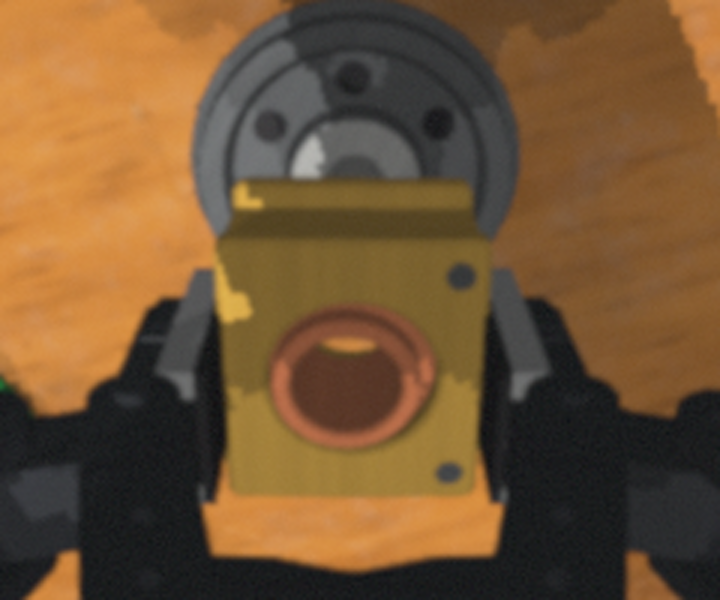

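Request:
send_rows(
  motion="0 0.12 -0.2 0 0 0 1;0 0 -0.4 0 0 0 1;0 0 -0.4 0 0 0 1;0 0 -0.3 0 0 0 1;0 0 -0.1 0 0 0 1;0 0 0 0 0 0 1",
)

```text
t: 29.28
eef_pos: [0.5244, 0.2842, 0.068]
tool_rot: [0.0, 0.14, 0.99, -0.001]
contact_force: [-0.1, -0.6, -3.3]
gripper_width: 0.452
```

```bash
python3 - <<'E'
from h import *
need(.5242,.2839,.0558,74)
E
```

```text
d [-0.02 -0.03 -1.22] rot [0.07 0.03 0.08] yaw now 73.92 t 29.28 F [-0.1 -0.6 -3.3]
```

Request:
send_rows(
  motion="0 0 -0.2 0 0 0 1;0 0 -0.3 0 0 0 1;0 0 -0.3 0 0 0 1;0 0 -0.2 0 0 0 1;0 0 -0.1 0 0 0 1",
)

```text
t: 29.7
eef_pos: [0.5246, 0.2843, 0.0562]
tool_rot: [0.001, 0.14, 0.99, -0.0]
contact_force: [0.4, -0.9, -3.6]
gripper_width: 0.455
```

Request:
send_rows(
  motion="0 0 -0.15 0 0 0 1;0 0 -0.15 0 0 0 1;0 0 -0.1 0 0 0 1",
)

```text
t: 29.95
eef_pos: [0.5246, 0.2842, 0.0517]
tool_rot: [0.001, 0.14, 0.99, -0.0]
contact_force: [-1.2, -0.2, -3.1]
gripper_width: 0.454
```

```bash
python3 - <<'E'
from h import *
need(.5242,.2839,.0238,74)
snap("n4");crop("n4",200,150,240,200,3)
E
```

```text
d [-0.04 -0.03 -2.79] rot [0.06 0.05 0.09] yaw now 73.91 t 29.95 F [-1.2 -0.2 -3.1]
29.95 [0.5246 0.2842 0.0517] [ 5.000e-04  1.399e-01  9.902e-01 -5.000e-04] [-1.2 -0.2 -3.1]
```

View pics/n4z.png

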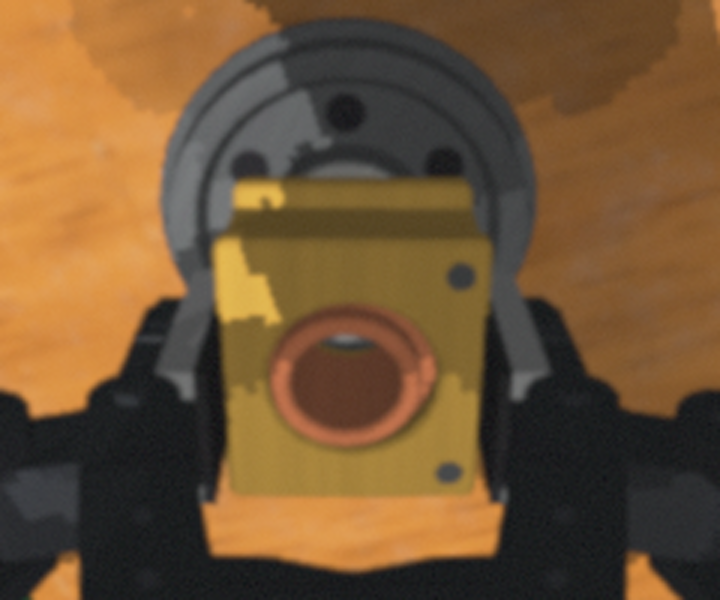

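Request:
send_rows(
  motion="0 0 -0.2 0 0 0 1;0 0 -0.3 0 0 0 1;0 0 -0.3 0 0 0 1;0 0 -0.2 0 0 0 1;0 0 -0.1 0 0 0 1",
)

```text
t: 30.42
eef_pos: [0.5246, 0.2844, 0.0397]
tool_rot: [0.001, 0.14, 0.99, -0.0]
contact_force: [-0.3, 0.4, -3.0]
gripper_width: 0.452
```

Request:
send_rows(
  motion="0 0 -0.2 0 0 0 1;0 0 -0.3 0 0 0 1;0 0 -0.2 0 0 0 1;0 0 -0.1 0 0 0 1",
)

```text
t: 30.75
eef_pos: [0.5247, 0.2843, 0.0307]
tool_rot: [0.001, 0.14, 0.99, -0.0]
contact_force: [-0.1, -0.6, -4.3]
gripper_width: 0.457
```

Request:
send_rows(
  motion="0 0 -0.2 0 0 0 1;0 0 -0.2 0 0 0 1;0 0 -0.1 0 0 0 1",
)

```text
t: 31.0
eef_pos: [0.5247, 0.2843, 0.0251]
tool_rot: [0.001, 0.14, 0.99, -0.0]
contact_force: [0.4, 0.2, -2.8]
gripper_width: 0.456
```

Request:
send_rows(
  motion="0 0 -0.1 0 0 0 1;0 0 -0.1 0 0 0 1",
)

```text
t: 31.17
eef_pos: [0.5248, 0.2843, 0.0238]
tool_rot: [0.0, 0.14, 0.99, -0.0]
contact_force: [-5.8, -2.7, 19.3]
gripper_width: 0.449
```

Seated on the hub at the expected height (20 N contact). Release and retreat.

Request:
send_rows(
  motion="0 0 0 0 0 0 0.8;0 0 0 0 0 0 0.5;0 0 0 0 0 0 0.3;0 0 0 0 0 0 0.1;0 0 0 0 0 0 0;0 0 0 0 0 0 0",
)

```text
t: 31.67
eef_pos: [0.5268, 0.2853, 0.0256]
tool_rot: [0.002, 0.14, 0.99, 0.001]
contact_force: [-0.8, 0.3, -0.1]
gripper_width: 0.993
```

```bash
python3 - <<'E'
from h import *
need(.5242,.2839,.12,74)
snap("p1");crop("p1",200,150,240,200,3)
E
```

```text
d [-0.26 -0.14  9.44] rot [-0.11  0.25  0.11] yaw now 73.89 t 31.67 F [-0.8  0.3 -0.1]
31.6667 [0.5268 0.2853 0.0256] [0.002  0.1401 0.9901 0.0012] [-0.8  0.3 -0.1]
```

View pics/p1z.png

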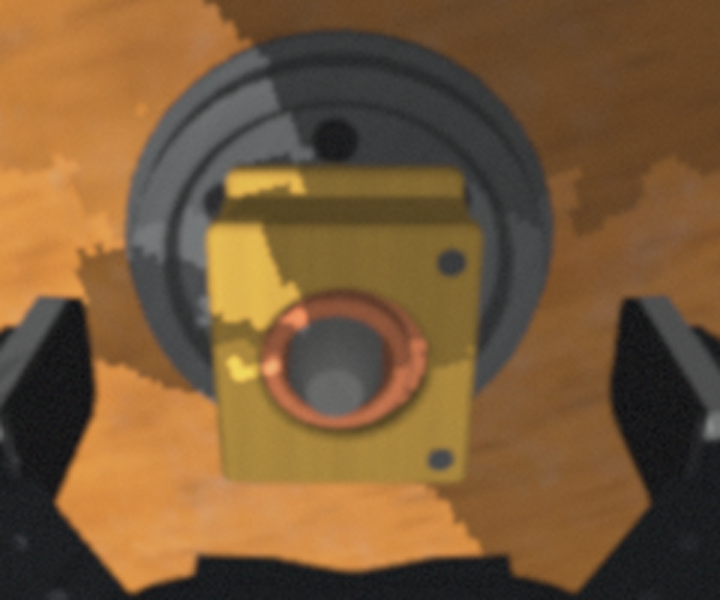

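Request:
send_rows(
  motion="0 0 0.6 0 0 0 0;0 0 1.2 0 0 0 0;0 0 2 0 0 0 0;0 0 3 0 0 0 0;0 0 3 0 0 0 0;0 0 3 0 0 0 0;0 0 2 0 0 0 0;0 0 1 0 0 0 0;0 0 0 0 0 0 0;0 0 0 0 0 0 0",
)

```text
t: 32.55
eef_pos: [0.5256, 0.2833, 0.197]
tool_rot: [0.002, 0.141, 0.99, 0.002]
contact_force: [-0.7, 0.0, -1.0]
gripper_width: 0.994
```

```bash
python3 - <<'E'
from h import *
o,im=snap("p2")
b=[cv2.imread("pics/p2.png")]
for n in ("scene","side"):
    im=read_camera(n); cv2.imwrite(f"pics/{n}9.png",im[:,:,::-1])
    x0,y0,w,h={"scene":(220,140,240,180),"side":(250,140,170,190)}[n]
    crop(f"{n}9",x0,y0,w,h,3)
E
```

```text
32.55 [0.5256 0.2833 0.197 ] [0.0024 0.141  0.99   0.0018] [-0.7  0.  -1. ]
```

View pics/p2.png

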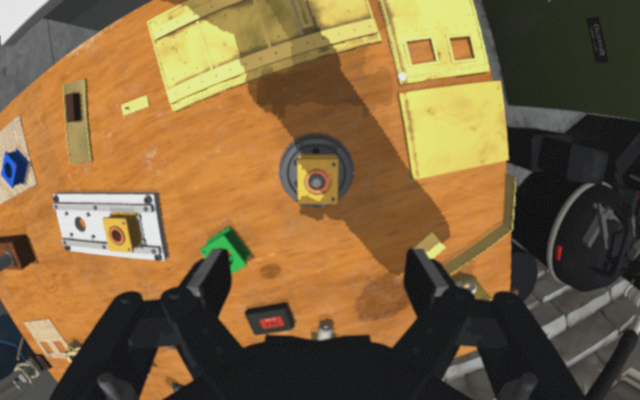

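View pics/side9z.png

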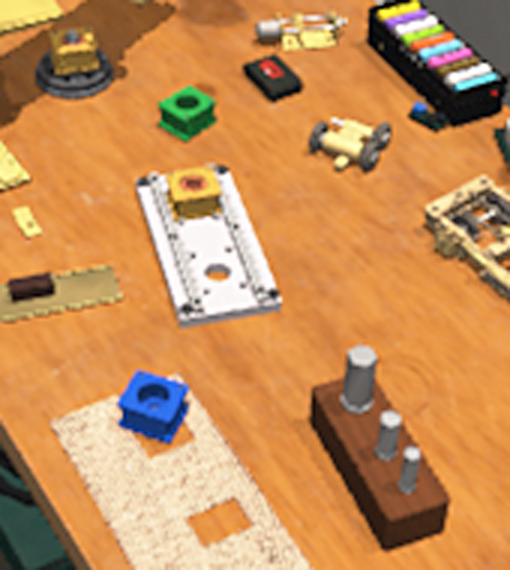

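View pics/scene9z.png

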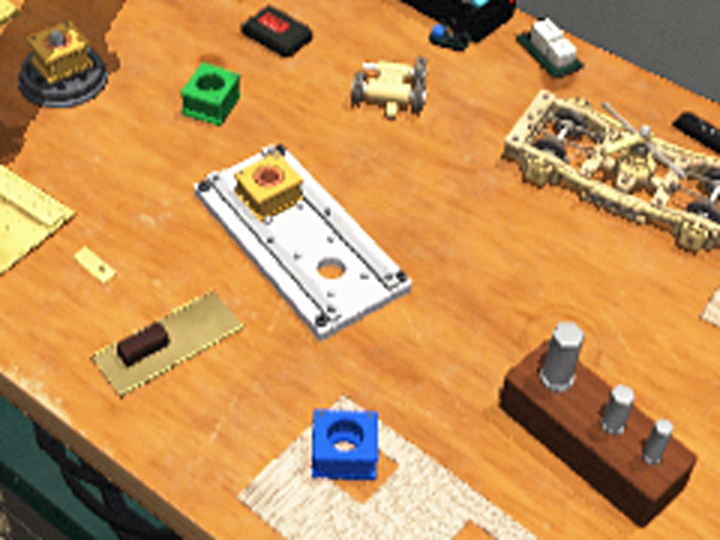

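All of it looks as asked: the gauge is home in the stand, block_1 is in its nest, block_2 is on the axle, and the bystanders haven't moved.

```bash
python3 -c "
from station import *
print(hand_in())"
```

```text
the job is handed in; nothing more can be done
None
```

The job is done and handed in at about 33 s of the 72 s allowed. The right block, block_2, turned out to be the one reamed through.

- **Left block (block_1), tried first:** the gauge stopped about 18 mm down, at the step. The contact force read about 20 N, below the 40 N limit. I left this block in its nest.
- **Right block (block_2):** the gauge went in freely until its collar rested on the top face, with about 22 N read at contact.
- **Gauge:** it is back in its hole in the stand. It touched down at 18 N, at the same height I picked it up from.
- **Block on the axle:** block_2 slid down the axle without resistance and met the hub at the expected height, reading 19 N. After release, the wrist picture shows the axle inside the bore.

The last pictures from all three cameras show both blocks and the gauge where they should be, with the look-alikes and bystanders unmoved. The gripper is clear of everything. None of my checks failed or disagreed; hand_in itself reports no verdict.

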